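Load the sample mill's spindles lock it and start the timer

ROBOT

A 7-joint arm with a two-finger parallel gripper is mounted at the origin on a cart in front of the work surface, level with it; the furniture and walls round the work are solid. World frame = base frame: x ahead of the robot, y to its left, z up, the work surface at z = 0. Lengths are in m, angles in rad, forces in N, time in s.
With the tool pointing down it reaches from about 0.4 to 0.85 m from the base axis. Payload 10.4 kg.
Tool frame: the origin (TCP) lies midway between the tips of the shut fingers; the grasp point (between the pads) lies 19 mm behind it (arm.grip_point_offset is the distance from the TCP to the grasp point, in m); z points along the fingers, y is the direction in which the jaws open and shut (so a half turn about z gives the same grasp; the last joint's range is limited). The gripper opens to 85 mm and grips with 20 to 120 N. Pads are 22 mm wide; open, the fingers measure 114 mm over their backs; the gripper's body (76 mm by 85 mm) begins 54 mm behind the grasp point. The pads swing forward as they close: fully open they stand 13 mm farther back than shut.
Start: joints at [-1.332, 0.332, -0.065, 1.46, 0.022, 1.35, -0.088], TCP at [0.162, 0.604, 0.202] pointing down, gripper open.
Joint ranges: [-2.6, 2.6], [-0.5, 2.12], [-1.47, 1.34], [0.16, 2.42], [-1.27, 4.41], [0.06, 2.06], [-2.6, 2.6]. Speed limits (rad/s): [2.22, 2.22, 2.79, 2.79, 3.14, 3.14, 3.14].

INTERFACE

Orientations are given as a 3x3 rotation matrix whose columns are the frame's x, y, z axes.
In Python, from station import arm gives the robot as it stands.
- The arm moves only by the tool step_arm, never from a script. Its argument "motion" is a list of rows, each a list of 6 numbers: the shift along the tool's x, y, z in mm, then the turn, a rotation vector about the tool's x, y, z in rad. In form: [[dx, dy, dz, ax, ay, az], ...]. A call has 1 to 5 rows; each row is the pose to reach, as a shift and turn from the pose commanded when the call began, along the tool's axes at that moment; what a row does not reach only later rows make up. A row lasts 1/10 s, in which the tool goes at most 50 mm and 8.59 degrees, less where a joint would pass 70% of its speed; a pose out of reach is approached as far as the arm can. A call with a gripper value outside its range is refused whole. "jaw" is the opening, from 0 (shut) to 1 (fully open), set as the call begins (left out, the last holds). The fingers move at their own pace and stop on an object; "force" is the grip in N (left out, the last holds). Time passes only in rows, so rows that repeat a pose let the fingers close. It gives the time, the measured TCP pose, the force and the opening at its end, in the units of the state.
- arm.sense(): the state, without advancing time (a new reading comes with each control period).
- arm.capture(name): name is "scene" or "top"; returns the picture (420x560x3 uint8, blue, green, red); there is no depth.
- arm.calibration(name): a dict with "fx", "fy", "cx", "cy" (pixels), "position" and "orientation" of the camera in the world. Camera axes: x right, y down, z forward; pixel columns grow to the right and rows downward; lengths in m; the calibration is good to about 2 mm. A picture is of the moment at which its call begins. calibration takes no time and is no camera call.
- arm.job_done(): hands the job in, once; it reports no verdict.
The state is a dict: "time_s": time; "q": joint angles; "joint_vel": joint speeds; "joint_torque": joint torques, N m; "ee_pos": TCP position; "tool_rot": TCP orientation; "force": force on the tool from outside, world axes, zero at the start; "ft_torque": the same for the moment, N m; "gripper_width": finger opening in m.
Only numpy, scipy, OpenCV 4.12 (cv2) and the standard library are available. Lean on these libraries where they do the work, as an engineer would, in place of code of your own. Each camera call takes 0.05 s, during which the arm holds its last target.

TASK

Seat every grinding cup that stands in the white storage block fully home in a spindle of the sample mill, one cup to a spindle, with the notches of its flange down over the spindle's two driving dogs. When all of them are home, swing the mill's lock lever right over to the back; then stand the timer on the raised grey stand, its back flat against the stop plate and its display facing away from the plate, and start it by pressing the wide bar key above its display right in while the plate braces it; let the key go and leave the timer standing like that. Leave the bottle and the beaker where they are.

Things in the scene. Friction and masses are not known exactly. Their poses are not given: they have to be found in the camera images.
- cup_1: Grinding cup (0.22 kg): metal cylinder 38 mm across, 9 to 52 mm above origin (grip here, from above), on a flange 56 mm across, 9 thick; below it a tapered shank 34 long (24 mm across, 16 at foot). Origin: centre of flange underside, z up. Notches 12 mm wide through the flange at +x and -x, from radius 14.5 out. Starts upright, any yaw, shank in the block, flange on its top (z 45 mm)
- cup_2: Grinding cup (0.22 kg): metal cylinder 38 mm across, 9 to 52 mm above origin (grip here, from above), on a flange 56 mm across, 9 thick; below it a tapered shank 34 long (24 mm across, 16 at foot). Origin: centre of flange underside, z up. Notches 12 mm wide through the flange at +x and -x, from radius 14.5 out. Starts upright, any yaw, shank in the block, flange on its top (z 45 mm)
- cup_3: Grinding cup (0.22 kg): metal cylinder 38 mm across, 9 to 52 mm above origin (grip here, from above), on a flange 56 mm across, 9 thick; below it a tapered shank 34 long (24 mm across, 16 at foot). Origin: centre of flange underside, z up. Notches 12 mm wide through the flange at +x and -x, from radius 14.5 out. Starts upright, any yaw, shank in the block, flange on its top (z 45 mm)
- cup_4: Grinding cup (0.22 kg): metal cylinder 38 mm across, 9 to 52 mm above origin (grip here, from above), on a flange 56 mm across, 9 thick; below it a tapered shank 34 long (24 mm across, 16 at foot). Origin: centre of flange underside, z up. Notches 12 mm wide through the flange at +x and -x, from radius 14.5 out. Starts upright, any yaw, shank in the block, flange on its top (z 45 mm)
- block: Fixed white storage block, 140 (x) x 140 (y) x 45 mm high; origin: centre of its underside. Four holes 28 mm in diameter and 39 mm deep at x, y = (-36 or 36, -36 or 36) mm in its frame.
- mill: Fixed sample mill: white housing 188 (x) x 250 (y) mm, 50 mm high; origin: centre of its underside, front towards -x. Four upright spindles, 88 mm apart in a square: 1 and 2 in front (x -44), 3 and 4 behind (x 44); 1 and 3 at y 14 mm, 2 and 4 at y -74 mm. The lock lever stands beside them at y 88 mm.
- lock (a joint): Angle of the mill's lock lever: 0 leaning to the mill's -x (unlocked) to 1.0 rad leaning to +x (locked); stays where it is left, friction 0.06 N m. It turns on an axis along the mill's y, at x 0, y 88, z 72 mm in the mill's frame.
- lock_tip (a point): Centre of the lever's black ball, 26 mm in diameter, 60 mm from the axis; it swings from x -29 to x +29 mm in the mill's frame, 125 mm above the bench (132 half way). Its grey base below is 25 mm high on the housing.
- nose_1 (a point): Centre of top face of spindle 1 (60 mm across, 88 mm above bench); z up, x through its two dogs. Conical bore: 26 mm across at mouth, 17 at 38 mm depth. Dogs 8 mm wide, 6 high, 17 to 26 mm from centre along +x and -x, tops chamfered. Starts turned up to 72 degrees; turns stiffly (0.1 N m). A cup home has its origin here, its x along this x, either way round; notches off the dogs: 6 mm too high
- nose_2 (a point): Centre of top face of spindle 2 (60 mm across, 88 mm above bench); z up, x through its two dogs. Conical bore: 26 mm across at mouth, 17 at 38 mm depth. Dogs 8 mm wide, 6 high, 17 to 26 mm from centre along +x and -x, tops chamfered. Starts turned up to 72 degrees; turns stiffly (0.1 N m). A cup home has its origin here, its x along this x, either way round; notches off the dogs: 6 mm too high
- nose_3 (a point): Centre of top face of spindle 3 (60 mm across, 88 mm above bench); z up, x through its two dogs. Conical bore: 26 mm across at mouth, 17 at 38 mm depth. Dogs 8 mm wide, 6 high, 17 to 26 mm from centre along +x and -x, tops chamfered. Starts turned up to 72 degrees; turns stiffly (0.1 N m). A cup home has its origin here, its x along this x, either way round; notches off the dogs: 6 mm too high
- nose_4 (a point): Centre of top face of spindle 4 (60 mm across, 88 mm above bench); z up, x through its two dogs. Conical bore: 26 mm across at mouth, 17 at 38 mm depth. Dogs 8 mm wide, 6 high, 17 to 26 mm from centre along +x and -x, tops chamfered. Starts turned up to 72 degrees; turns stiffly (0.1 N m). A cup home has its origin here, its x along this x, either way round; notches off the dogs: 6 mm too high
- timer: White bench timer on a heavy metal foot (44 x 64 x 6 mm, reaching 26 mm in front), loose, 0.37 kg: 35 (x, front to back) x 62 (y, width) x 62 mm high; origin: centre of its underside, z up; its front with the display and keys faces -x, its back is 18 mm behind the origin at +x. Starts standing on the bench; grip its two sides from above.
- key_face (a point): Centre of the front face of the timer's start key, a grey bar 26 mm wide and 8 mm high above the display, 55 mm above the timer's foot, 25 mm in front of its origin when not pressed (about 10 mm out of the case); x as the timer's.
- start_key (a joint): How far the key is pressed in: 0 to 0.005 m, moving along the timer's +x; springs back. About 0.8 N starts it, 3.3 N presses it fully in, which tips or slides a timer that has nothing behind it.
- timer_stand: Fixed timer stand: grey deck 88 (x) x 156 (y) mm, 25 mm high, with an upright metal stop plate along its far (+x) edge that rises to 90 mm above the bench; origin: centre of its underside.
- stop_face (a point): Middle of the stop plate's front face at the height of the deck (25 mm above the bench): x points into the plate, y along it, z up. The timer with its back against the plate has its origin 18 mm in front (-x) of this.
- bottle: Bystander: plastic reagent bottle with a screw cap, 56 mm in diameter, 106 mm high, loose; origin: centre of its underside. Not to be moved.
- beaker: Bystander: small glass beaker, about 60 mm in diameter, 70 mm high, loose; origin: centre of its underside. Not to be moved.
There are look-alikes about, which are no part of the job. Leave any pink or purple look-alike of the timer alone.

How it is judged:
By the outcome, as a careful person would: the job done as asked, in the order asked, and still so for the second after the job is handed in, with the robot touching nothing.
Of cup_1, cup_2, cup_3, cup_4 only 3 to 4 are there at a start; the rules pass over those that are not, and their reading is None.
At some moment in a run one of timer may be knocked a few centimetres aside while the robot is not near it.
It also fails if it takes over 210 s, if anything falls off the work surface, if the arm or the gripper's body presses on something with over 40 N, if the wrist force passes 120 N, or if a joint passes its speed limit or range.

## Working session

There is one attempt and no reset: what is moved stays moved. The work goes in short steps, Python scripts to look and compute and a tool call to move; the robot and the scene stay as the last step left them, time stands still between calls to the robot, and variables do not carry over. Pictures are saved under pics/ and viewed, and the job is handed in when it is done.

Besides the shell and the picture viewer there is one more tool, called as name([rows], argument=value, ...), one row to a line, values as JSON. step_arm: Moves the arm, as the interface text tells. Its arguments: {"type":"object","properties":{"motion":{"type":"array"},"jaw":{"type":"number"},"force":{"type":"number"}},"required":["motion"]}

```bash
ls -la; mkdir -p pics
python3 - <<'E'
from station import arm
import cv2,numpy as np
s=arm.sense(); print({k:np.round(v,3).tolist() for k,v in s.items()})
print(arm.grip_point_offset)
for n in ("scene","top"):
    im=arm.capture(n); cv2.imwrite(f"pics/{n}0.png",im)
    c=arm.calibration(n); print(n,{k:np.round(v,4).tolist() for k,v in c.items()})
E
```

```text
total 12
drwxr-xr-x  3 agent agent 4096 Dec  6 08:37 .
drwxr-xr-x 23 root  root  4096 Dec  6 08:37 ..
drwxr-xr-x  2 agent agent 4096 Dec  6 08:37 pics
{'time_s': 0.0, 'q': [-1.332, 0.333, -0.065, 1.461, 0.022, 1.35, -0.089], 'joint_vel': [-0.0, -0.001, -0.001, 0.001, 0.0, -0.0, 0.001], 'joint_torque': [0.001, -62.546, 0.05, -39.159, 0.016, 0.01, 0.0], 'ee_pos': [0.162, 0.603, 0.201], 'tool_rot': [[-0.966, 0.259, -0.0], [0.259, 0.966, -0.001], [-0.0, -0.001, -1.0]], 'force': [0.325, 0.819, 0.12], 'ft_torque': [-0.035, 0.002, -0.001], 'gripper_width': 0.085}
0.0187
scene {'fx': 503.8656, 'fy': 503.8656, 'cx': 280.6484, 'cy': 207.2712, 'position': [-0.6016, 0.8555, 0.7096], 'orientation': [[-0.5282, -0.3493, 0.774], [-0.8491, 0.2217, -0.4794], [-0.0042, -0.9104, -0.4137]]}
top {'fx': 490.1123, 'fy': 490.1123, 'cx': 278.8676, 'cy': 202.9974, 'position': [0.1949, 0.1413, 1.5907], 'orientation': [[0.0596, -0.9704, 0.2341], [-0.9982, -0.0589, 0.0102], [0.0038, -0.2343, -0.9722]]}
```

View pics/scene0.png

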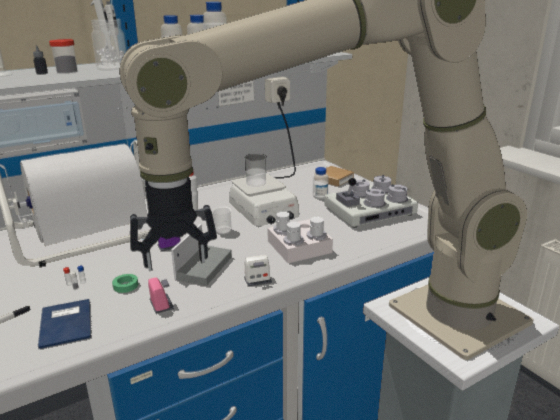

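View pics/top0.png

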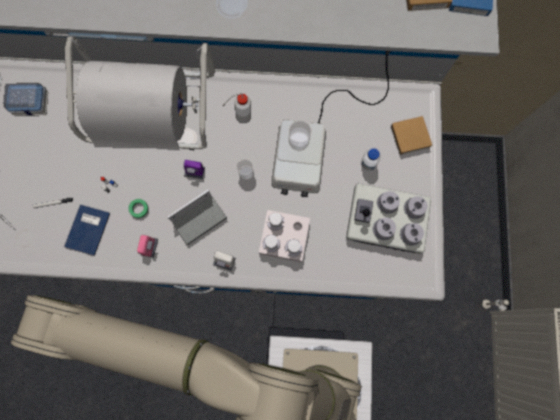

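Top view: block at about (284,236) with 3 cups and one empty hole; mill at (388,218); white timer at (224,260); stand at (198,217). The look-alikes are pink (147,245) and purple (193,169). I'll enlarge these.

Run:
```python
import cv2,numpy as np
im=cv2.imread("pics/top0.png")
def crop(im,x0,y0,x1,y1,n,f):
    cv2.imwrite(n,cv2.resize(im[y0:y1,x0:x1],None,fx=f,fy=f,interpolation=cv2.INTER_CUBIC))
crop(im,340,175,440,260,"pics/c_mill.png",7)
crop(im,165,190,315,280,"pics/c_block.png",5)
im=cv2.imread("pics/scene0.png")
crop(im,140,170,430,320,"pics/c_scene.png",2.7)
```

```text
(no output)
```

View pics/c_mill.png

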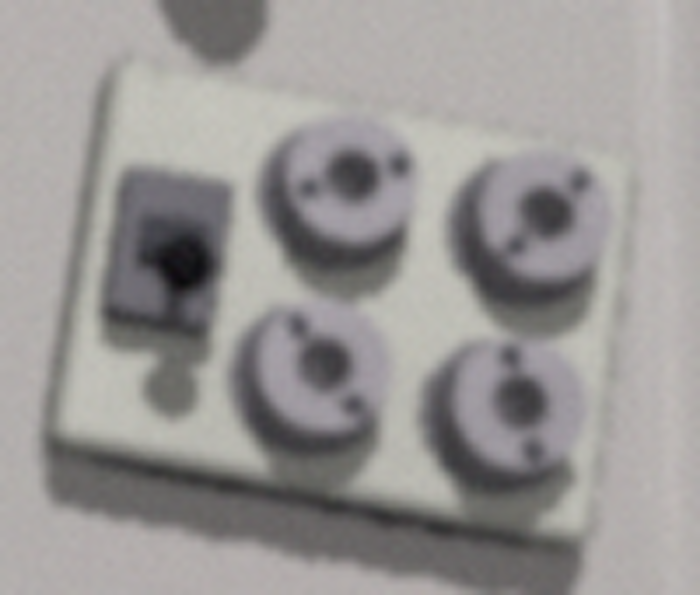

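View pics/c_block.png

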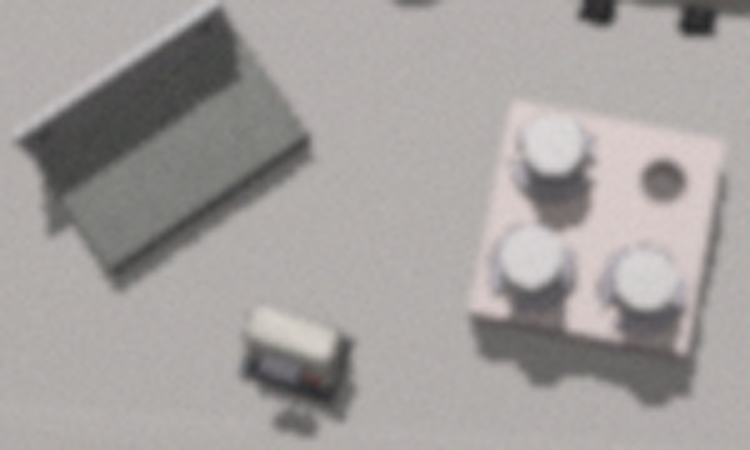

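View pics/c_scene.png

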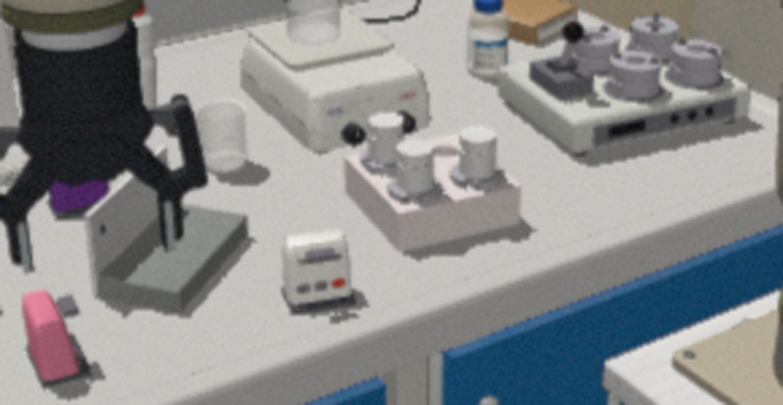

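```bash
cat > h.py <<'E'
import cv2,numpy as np
from station import arm
def cal(n):
    c=arm.calibration(n); return c,np.array(c["position"]),np.array(c["orientation"])
def ray(n,u,v,z):
    c,p,R=cal(n); d=R@np.array([(u-c["cx"])/c["fx"],(v-c["cy"])/c["fy"],1.]); return p+d*(z-p[2])/d[2]
def proj(n,P):
    c,p,R=cal(n); q=R.T@(np.array(P,float)-p); return np.array([c["fx"]*q[0]/q[2]+c["cx"],c["fy"]*q[1]/q[2]+c["cy"]])
def avg(n,k=6):
    return np.mean([arm.capture(n).astype(np.float32) for _ in range(k)],0)
def rectify(n,im,cx,cy,z,half,ppm=4,yaw=0):
    """ortho view of plane z: image right = -y', up = +x' ; ppm px per mm"""
    N=int(2*half*ppm); a=(np.arange(N)-N/2)/ppm/1000
    X=-a[:,None]*np.ones((1,N)); Y=-a[None,:]*np.ones((N,1))
    c,s=np.cos(yaw),np.sin(yaw)
    P=np.stack([cx+c*X-s*Y,cy+s*X+c*Y,np.full_like(X,z)],-1)
    cc,p,R=cal(n); q=(P-p)@R
    u=cc["fx"]*q[...,0]/q[...,2]+cc["cx"]; v=cc["fy"]*q[...,1]/q[...,2]+cc["cy"]
    return cv2.remap(im,u.astype(np.float32),v.astype(np.float32),cv2.INTER_CUBIC)
def say(name=""):
    s=arm.sense(); R=s["tool_rot"]
    print(name,round(s["time_s"],2),np.round(np.array(s["ee_pos"])*1000,1),"yaw",round(float(np.degrees(np.arctan2(R[1][0],R[0][0]))),2),"F",np.round(s["force"],1),"T",np.round(s["ft_torque"],2),"w",round(s["gripper_width"]*1000,1))
E
python3 - <<'E'
from h import *
t=avg("top",8); s=avg("scene",8); np.save("t0.npy",t); np.save("s0.npy",s)
# mill corners rough (top face z 50) from c_mill crop: crop px/7+ (340,175)
for u,v in [(120,68),(632,150),(590,545),(50,440)]:
    print("mill corner",np.round(ray("top",340+u/7,175+v/7,.05)*1000,1))
for i,(u,v) in enumerate([(325,366),(520,400),(352,174),(547,212)]):
    print("nose",i+1,np.round(ray("top",340+u/7,175+v/7,.088)*1000,1))
print("ball",np.round(ray("top",340+183/7,175+262/7,.125)*1000,1))
for u,v in [(515,98),(725,138),(690,355),(472,315)]:
    print("block corner",np.round(ray("top",165+u/5,190+v/5,.045)*1000,1))
for u,v in [(553,147),(532,258),(645,282)]:
    print("cup top",np.round(ray("top",165+u/5,190+v/5,.097)*1000,1))
print("hole",np.round(ray("top",165+663/5,190+180/5,.045)*1000,1))
for f,n in((t,"top"),(s,"scene")): cv2.imwrite(f"pics/a_{n}.png",np.clip(f,0,255).astype(np.uint8))
E
```

```text
mill corner [642.7 -93.9  50. ]
mill corner [ 617.6 -332.    50. ]
mill corner [ 432.  -310.7   50. ]
mill corner [465.3 -66.   50. ]
nose 1 [ 499.3 -182.4   88. ]
nose 2 [ 489.2 -269.1   88. ]
nose 3 [ 588.3 -193.8   88. ]
nose 4 [ 576.  -281.7   88. ]
ball [ 534.4 -111.9  125. ]
block corner [543.1 191.4  45. ]
block corner [524.9  54.6  45. ]
block corner [383.9  70.4  45. ]
block corner [400.9 209.4  45. ]
cup top [501.7 164.1  97. ]
cup top [431.3 172.7  97. ]
cup top [420.7 102.5  97. ]
hole [495.   93.1  45. ]
```

Run:
```python
from h import *
t=np.load("t0.npy"); s=np.load("s0.npy")
n=[(499.3,-182.4),(489.2,-269.1),(588.3,-193.8),(576,-281.7)]
tiles=[];tiles2=[]
for x,y in n:
    tiles.append(rectify("top",t,x/1000,y/1000,.088,36,ppm=5)); tiles2.append(rectify("scene",s,x/1000,y/1000,.088,36,ppm=5))
im=np.vstack([np.hstack(tiles),np.hstack(tiles2)])
cv2.imwrite("pics/noses.png",cv2.resize(np.clip(im,0,255).astype(np.uint8),None,fx=.55,fy=.55,interpolation=cv2.INTER_AREA))
c=[(501.7,164.1),(431.3,172.7),(420.7,102.5)]
tiles=[];tiles2=[]
# flange tops at z 54
for x,y in c:
    tiles.append(rectify("top",t,x/1000,y/1000,.054,36,ppm=5)); tiles2.append(rectify("scene",s,x/1000,y/1000,.054,36,ppm=5))
im=np.vstack([np.hstack(tiles),np.hstack(tiles2)])
cv2.imwrite("pics/cups.png",cv2.resize(np.clip(im,0,255).astype(np.uint8),None,fx=.7,fy=.7,interpolation=cv2.INTER_AREA))
```

```text
(no output)
```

View pics/noses.png

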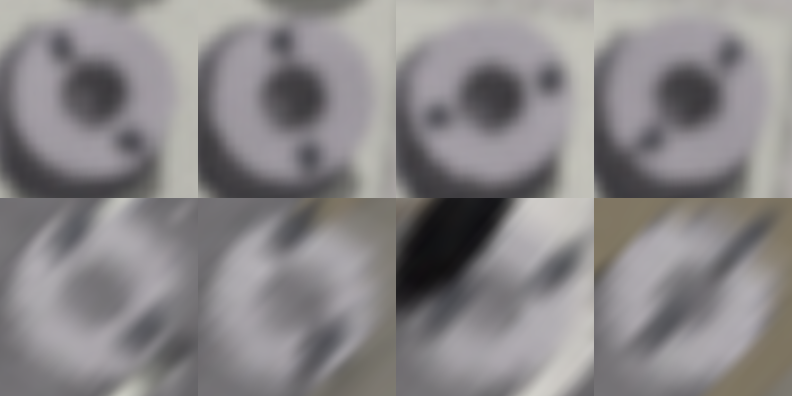

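View pics/cups.png

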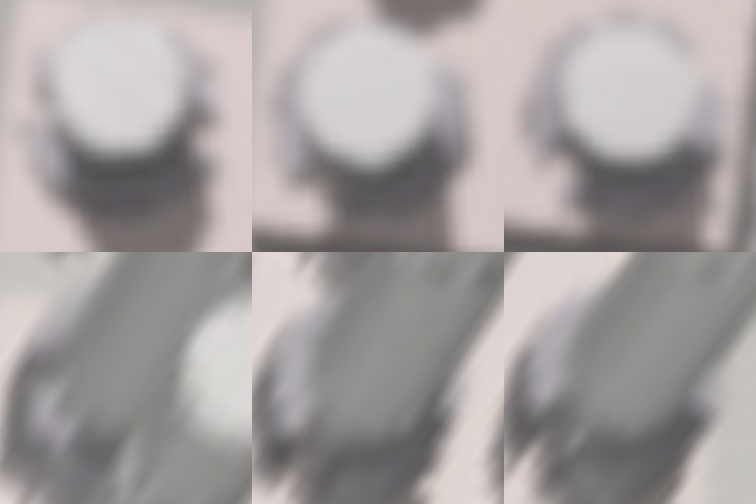

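Run:
```python
from h import *
D={"top":np.load("t0.npy"),"scene":np.load("s0.npy")}
c=[(501.7,164.1),(431.3,172.7),(420.7,102.5)]
rows=[]
for x,y in c:
  for n in("top","scene"):
    th=np.radians(np.arange(0,360,1)); r=np.arange(14,34,.5)/1000
    X=x/1000+r[:,None]*np.cos(th); Y=y/1000+r[:,None]*np.sin(th)
    cc,p,R=cal(n); q=(np.stack([X,Y,np.full_like(X,.053)],-1)-p)@R
    u=cc["fx"]*q[...,0]/q[...,2]+cc["cx"]; v=cc["fy"]*q[...,1]/q[...,2]+cc["cy"]
    P=cv2.remap(D[n],u.astype(np.float32),v.astype(np.float32),cv2.INTER_CUBIC)
    ch=(P[...,0]-P[...,2])/P.sum(-1)   # B-R
    g=P.mean(-1)
    a=np.clip((ch+.06)/.10*255,0,255).astype(np.uint8); b=np.clip(g,0,255).astype(np.uint8)
    rows+= [cv2.resize(a,(720,44)),cv2.resize(b,(720,44)),np.full((3,720),255,np.uint8)]
im=np.vstack(rows)
for k in range(0,720,60): im[:,k]=0
cv2.imwrite("pics/polar.png",im); print(im.shape)
# nose dogs: dark blobs in top rectified view
n=[(499.3,-182.4),(489.2,-269.1),(588.3,-193.8),(576,-281.7)]
for i,(x,y) in enumerate(n):
    for cam in("top","scene"):
        T=rectify(cam,D[cam],x/1000,y/1000,.094 if 1 else .088,36,ppm=5).mean(-1)
        N=T.shape[0]; yy,xx=np.mgrid[:N,:N]; mx=-(yy-N/2)/5; my=-(xx-N/2)/5; rr=np.hypot(mx,my)
        w=np.clip(np.median(T[(rr>15)&(rr<28)])-15-T,0,None)
        # axis via second harmonic over annulus 17..26, top image only
        m=(rr>17.5)&(rr<25.5); a=np.arctan2(my,mx)
        z=(w*np.exp(2j*a))[m].sum(); print(i+1,cam,"dog axis deg",round(np.degrees(np.angle(z)/2),1),"conf",round(abs(z)/w[m].sum(),2))
        if cam=="top":
            T=rectify(cam,D[cam],x/1000,y/1000,.088,36,ppm=5).mean(-1); w=np.clip(120-T,0,None)*(rr<14)
            print("  bore",round(x+(w*mx).sum()/w.sum(),1),round(y+(w*my).sum()/w.sum(),1))
```

```text
(546, 720)
1 top dog axis deg 35.8 conf 0.95
  bore 502.1 -181.6
1 scene dog axis deg 34.9 conf 0.78
2 top dog axis deg 13.3 conf 0.95
  bore 490.2 -268.6
2 scene dog axis deg 23.3 conf 0.85
3 top dog axis deg -71.7 conf 0.96
  bore 589.3 -193.2
3 scene dog axis deg 62.0 conf 0.56
4 top dog axis deg -43.1 conf 0.96
  bore 577.1 -280.4
4 scene dog axis deg -44.7 conf 0.98
```

View pics/polar.png

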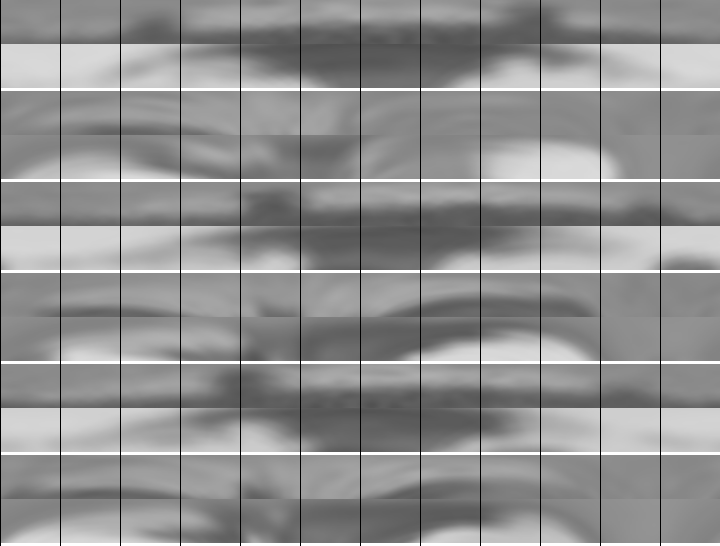

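Run:
```python
from h import *
t=np.load("t0.npy"); c=[(501.7,164.1),(431.3,172.7),(420.7,102.5)]
for x,y in c:
    T=rectify("top",t,x/1000,y/1000,.097,30,ppm=6); g=T.mean(-1); sat=T.max(-1)-T.min(-1)
    N=g.shape[0]
    # grey-white disc: block is pink (R-G large), cup neutral
    pk=cv2.GaussianBlur(T[...,2]-T[...,1],(0,0),3)
    m=((pk<6)&(g>175)).astype(np.uint8); m=cv2.morphologyEx(m,cv2.MORPH_OPEN,np.ones((25,25)))
    k,l,st,ce=cv2.connectedComponentsWithStats(m); j=l[N//2,N//2]
    if j==0: print("miss",pk[N//2,N//2],g[N//2,N//2]); continue
    con=max(cv2.findContours((l==j).astype(np.uint8),0,2)[0],key=cv2.contourArea)
    (ex,ey),(a,b),_=cv2.fitEllipse(con); X=x-(ey-N/2)/6; Y=y-(ex-N/2)/6
    print("centre",round(X,1),round(Y,1),"diam",round(a/6,1),round(b/6,1))
    # notches
    th=np.radians(np.arange(0,360,1)); r=np.arange(20.5,27,.5)/1000
    for zz in (.053,.047):
        Px=X/1000+r[:,None]*np.cos(th); Py=Y/1000+r[:,None]*np.sin(th)
        cc,p,R=cal("top"); q=(np.stack([Px,Py,np.full_like(Px,zz)],-1)-p)@R
        u=cc["fx"]*q[...,0]/q[...,2]+cc["cx"]; v=cc["fy"]*q[...,1]/q[...,2]+cc["cy"]
        P=cv2.remap(t,u.astype(np.float32),v.astype(np.float32),cv2.INTER_CUBIC)
        ch=((P[...,0]-P[...,2])/P.sum(-1)).mean(0)
        ch=cv2.GaussianBlur(np.tile(ch,3)[None],(0,0),4)[0][360:720]
        f=(ch+np.roll(ch,180))/2
        mn=[(i,round(float(ch[i]),4)) for i in range(360) if ch[i]<=ch[(i-1)%360] and ch[i]<ch[(i+1)%360]]
        print(zz,sorted(mn,key=lambda k:k[1])[:4],"sym min",int(np.argmin(f[:180])))
```

```text
centre 505.4 165.7 diam 34.8 38.0
0.053 [(259, -0.0203), (84, -0.0193), (7, -0.0073), (313, -0.0056)] sym min 81
0.047 [(262, -0.0205), (82, -0.0189), (5, -0.0063), (316, -0.0049)] sym min 82
centre 434.4 175.2 diam 34.6 40.8
0.053 [(145, -0.0219), (316, -0.0137), (32, -0.0078), (7, -0.0076)] sym min 142
0.047 [(143, -0.0224), (317, -0.0121), (31, -0.0067), (5, -0.0066)] sym min 141
centre 424.9 103.9 diam 34.9 40.4
0.053 [(130, -0.0225), (304, -0.0143), (6, -0.008), (55, -0.003)] sym min 129
0.047 [(129, -0.0227), (306, -0.0128), (5, -0.007), (351, -0.0063)] sym min 128
```

```bash
cat >> h.py <<'E'
def plan(x,y,z,yaw):
    """mm, deg: shift/turn in tool axes from the measured pose (tool upright)"""
    s=arm.sense(); R=np.array(s["tool_rot"]); p=np.array(s["ee_pos"])*1000
    t=np.radians(yaw); Rt=np.array([[np.cos(t),np.sin(t),0],[np.sin(t),-np.cos(t),0],[0,0,-1]])
    from scipy.spatial.transform import Rotation as Ro
    d=R.T@(np.array([x,y,z])-p); rv=Ro.from_matrix(R.T@Rt).as_rotvec()
    n=max(np.linalg.norm(d)/50,np.degrees(np.linalg.norm(rv))/8.59)
    print("PLAN",np.round(d,1),np.round(rv,4),"rows>=",round(n,1)); say()
E
python3 -c "
from h import *
plan(504,165,230,108)"
```

```text
PLAN [-444.1 -335.2  -27.9] [ 2.000e-04 -1.000e-04  9.948e-01] rows>= 11.1
 0.9 [161.8 603.7 202.2] yaw 165.0 F [0.4 0.4 0.9] T [ 0.01 -0.01 -0.  ] w 85.2
```

step_arm([
  [-444, -335, -28, 0, 0, 0.99],
  [-444, -335, -28, 0, 0, 0.99],
  [-444, -335, -28, 0, 0, 0.99],
  [-444, -335, -28, 0, 0, 0.99],
  [-444, -335, -28, 0, 0, 0.99],
], jaw=0.65, force=40)

```text
time_s: 1.4
ee_pos: [0.3163, 0.4052, 0.215]
tool_rot: [[-0.525, 0.851, 0.0], [0.851, 0.525, 0.001], [0.001, 0.001, -1.0]]
force: [2.1, 0.7, 0.8]
gripper_width: 0.0554
```

```bash
python3 -c "
from h import *
plan(504,165,230,108)"
```

```text
PLAN [-302.9   33.6  -15.1] [ 0.0005 -0.0007  0.2387] rows>= 6.1
 1.4 [316.3 405.2 215. ] yaw 121.68 F [2.1 0.7 0.8] T [ 0.01 -0.11 -0.05] w 55.4
```

step_arm([
  [-303, 34, -15, 0, 0, 0.24],
  [-303, 34, -15, 0, 0, 0.24],
  [-303, 34, -15, 0, 0, 0.24],
  [-303, 34, -15, 0, 0, 0.24],
  [-303, 34, -15, 0, 0, 0.24],
])

```text
time_s: 1.9
ee_pos: [0.4715, 0.2095, 0.2274]
tool_rot: [[-0.314, 0.95, 0.001], [0.95, 0.314, 0.001], [0.001, 0.001, -1.0]]
force: [0.5, -0.2, 0.6]
gripper_width: 0.0553
```

```bash
python3 -c "
from h import *
plan(504,165,150,108)"
```

```text
PLAN [-52.5  16.8  77.4] [ 0.0009 -0.0006  0.005 ] rows>= 1.9
 1.9 [471.5 209.5 227.4] yaw 108.29 F [ 0.5 -0.2  0.6] T [ 0.05 -0.12 -0.01] w 55.3
```

step_arm([
  [-52, 17, 40, 0, 0, 0.005],
  [-52, 17, 77, 0, 0, 0.005],
  [-52, 17, 77, 0, 0, 0.005],
  [-52, 17, 77, 0, 0, 0.005],
])

```text
time_s: 2.3
ee_pos: [0.5026, 0.1676, 0.1502]
tool_rot: [[-0.309, 0.951, -0.001], [0.951, 0.309, -0.0], [-0.0, -0.001, -1.0]]
force: [0.5, 1.1, 0.7]
gripper_width: 0.0556
```

```bash
cat > look.py <<'E'
import sys
from h import *
tag=sys.argv[1]
def tile(n,u,v,hw,f):
    im=arm.capture(n); u,v=int(u),int(v); c=im[max(0,v-hw):v+hw,max(0,u-hw):u+hw]; return cv2.resize(c,(f,f),interpolation=cv2.INTER_CUBIC)
P=[float(a)/1000 for a in sys.argv[2:5]]; hw=int(sys.argv[5]) if len(sys.argv)>5 else 40
out=[tile(n,*proj(n,P),hw,390) for n in("top","scene")]
cv2.imwrite(f"pics/{tag}.png",np.hstack(out)); say()
E
python3 look.py gA 504 165 97; python3 -c "
from h import *
plan(504,165,60,108)"
```

```text
2.4 [503.5 169.  152. ] yaw 108.1 F [-0.5  0.2  0.3] T [ 0.04 -0.02 -0.01] w 55.9
PLAN [-4. -1. 92.] [ 0.0026 -0.001   0.0017] rows>= 1.8
 2.4 [503.5 169.  152. ] yaw 108.1 F [-0.5  0.2  0.3] T [ 0.04 -0.02 -0.01] w 55.9
```

View pics/gA.png

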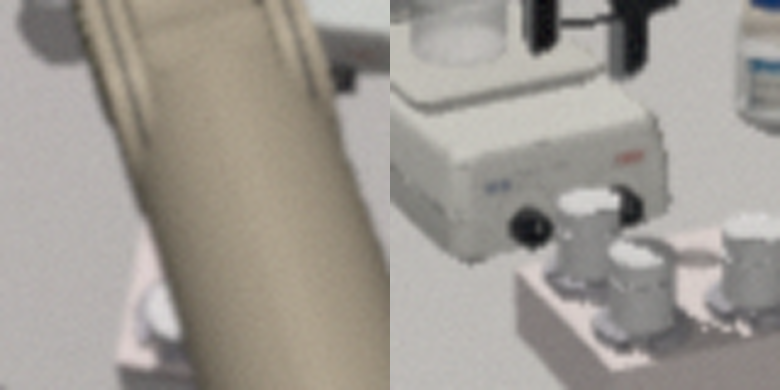

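```bash
python3 -c "
from h import *
for i in range(6):
    arm.capture('scene'); say()
"
```

```text
2.45 [503.6 169.  152.1] yaw 108.11 F [ 0.5 -0.9  0.4] T [-0.01  0.05  0.01] w 55.6
 2.5 [503.6 168.8 151.9] yaw 108.1 F [ 0.1  0.3 -0.2] T [-0.08  0.03 -0.01] w 55.2
 2.55 [503.5 168.6 151.6] yaw 108.09 F [-0.1 -0.5 -0.2] T [ 0.04 -0.   -0.  ] w 55.5
 2.6 [503.4 168.4 151.3] yaw 108.07 F [-0.1 -0.8  0.9] T [ 0.03 -0.03 -0.06] w 56.0
 2.65 [503.2 168.1 151. ] yaw 108.05 F [-0.4  0.5 -0.4] T [-0.04  0.01 -0.02] w 55.7
 2.7 [503.2 167.9 150.8] yaw 108.04 F [ 0.  -0.3  0.7] T [-0.03 -0.04  0.05] w 55.0
```

step_arm([
  [0, 0, 0, 0, 0, 0],
  [0, 0, 0, 0, 0, 0],
  [0, 0, 0, 0, 0, 0],
  [0, 0, 0, 0, 0, 0],
  [0, 0, 0, 0, 0, 0],
])

```text
time_s: 3.2
ee_pos: [0.503, 0.1672, 0.1499]
tool_rot: [[-0.309, 0.951, -0.0], [0.951, 0.309, 0.0], [0.0, -0.0, -1.0]]
force: [-0.3, 0.3, 0.5]
gripper_width: 0.0556
```

```bash
python3 -c "
from h import *
plan(504,165,62,108)"
```

```text
PLAN [-2.4  0.3 87.9] [-0.     -0.     -0.0003] rows>= 1.8
 3.2 [503.  167.2 149.9] yaw 107.98 F [-0.3  0.3  0.5] T [-0.04  0.01  0.01] w 55.6
```

step_arm([
  [-2, 0, 30, 0, 0, 0],
  [-2, 0, 60, 0, 0, 0],
  [-2, 0, 88, 0, 0, 0],
  [-2, 0, 88, 0, 0, 0],
  [-2, 0, 88, 0, 0, 0],
])

```text
time_s: 3.7
ee_pos: [0.5037, 0.1653, 0.0625]
tool_rot: [[-0.309, 0.951, -0.0], [0.951, 0.309, -0.0], [-0.0, -0.0, -1.0]]
force: [0.3, -0.8, 0.3]
gripper_width: 0.0552
```

step_arm([
  [0, 0, 0, 0, 0, 0],
  [0, 0, 0, 0, 0, 0],
  [0, 0, 0, 0, 0, 0],
  [0, 0, 0, 0, 0, 0],
  [0, 0, 0, 0, 0, 0],
])

```text
time_s: 4.2
ee_pos: [0.5037, 0.1654, 0.0622]
tool_rot: [[-0.309, 0.951, 0.0], [0.951, 0.309, 0.0], [0.0, 0.0, -1.0]]
force: [-0.0, -0.4, 0.0]
gripper_width: 0.0554
```

```bash
python3 look.py gA2 504 165 80
```

```text
4.3 [503.6 165.4  62. ] yaw 107.99 F [-0.  -0.4  0.2] T [ 0.   -0.01 -0.01] w 55.5
```

View pics/gA2.png

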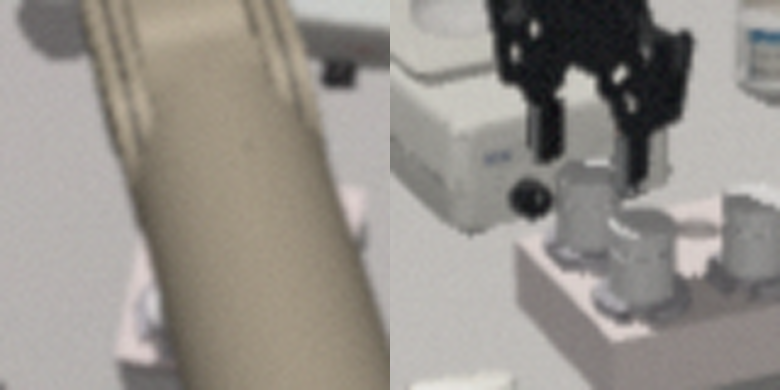

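```bash
python3 -c "
from h import *
import numpy as np
c=np.array([.504,.165,.08]); o=proj('scene',c)
def cr(P): q=proj('scene',P); return np.round((q-np.floor(o)+40)*390/80+[390,0]).astype(int)
y=np.array([.951,.309,0])
for z in (.062,.07,.08,.09,.1): 
    print(z,[cr(np.array([.5037,.1654,z])+s*.028*y) for s in(-1,1)])
print('cup',cr([.504,.165,.097]),cr([.504,.165,.054]))
"
```

```text
0.062 [array([623, 237]), array([551, 210])]
0.07 [array([623, 224]), array([551, 198])]
0.08 [array([623, 209]), array([550, 183])]
0.09 [array([623, 194]), array([550, 167])]
0.1 [array([623, 178]), array([550, 152])]
cup [587 169] [587 235]
```

```bash
python3 look.py gA3 504 165 85 22
```

```text
4.4 [503.6 165.4  61.9] yaw 107.99 F [0.2 0.3 0. ] T [0.02 0.02 0.01] w 55.9
```

View pics/gA3.png

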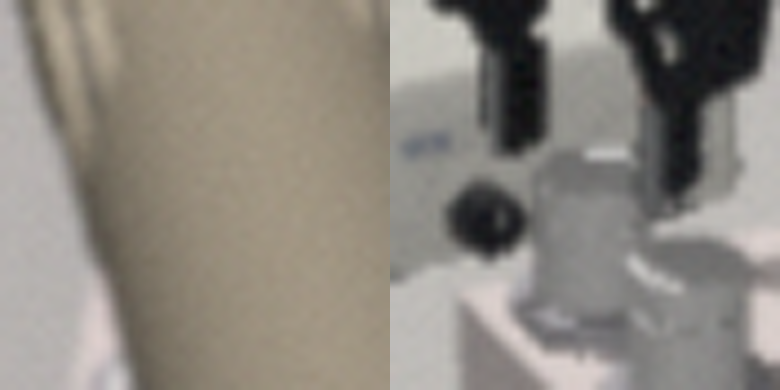

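```bash
python3 -c "
from h import *
y=np.array([.259,.966,0])
for z in (.19,.2,.21,.22,.23,.24): 
    print(z,[np.round(proj('scene',np.array([.162,.604,z])+s*.0425*y),1) for s in(-1,1)])
o=np.floor(proj('scene',[.504,.165,.085]))
y=np.array([.951,.309,0])
for z in (.07,.08,.09,.1): 
    print(z,[np.round((proj('scene',np.array([.5037,.1654,z])+s*.028*y)-o+22)*390/44+[390,0]) for s in(-1,1)])
im=cv2.imread('pics/a_scene.png')[190:290,110:250]; cv2.imwrite('pics/tips.png',cv2.resize(im,None,fx=5,fy=5,interpolation=cv2.INTER_CUBIC))
"
```

```text
0.19 [array([201.7, 285.3]), array([155., 293.])]
0.2 [array([201.3, 280.8]), array([154.4, 288.4])]
0.21 [array([200.9, 276.2]), array([153.8, 283.7])]
0.22 [array([200.6, 271.5]), array([153.2, 279. ])]
0.23 [array([200.2, 266.8]), array([152.6, 274.2])]
0.24 [array([199.8, 262.1]), array([152. , 269.4])]
0.07 [array([655., 266.]), array([523., 218.])]
0.08 [array([655., 238.]), array([522., 190.])]
0.09 [array([655., 210.]), array([522., 163.])]
0.1 [array([655., 182.]), array([522., 135.])]
```

View pics/tips.png

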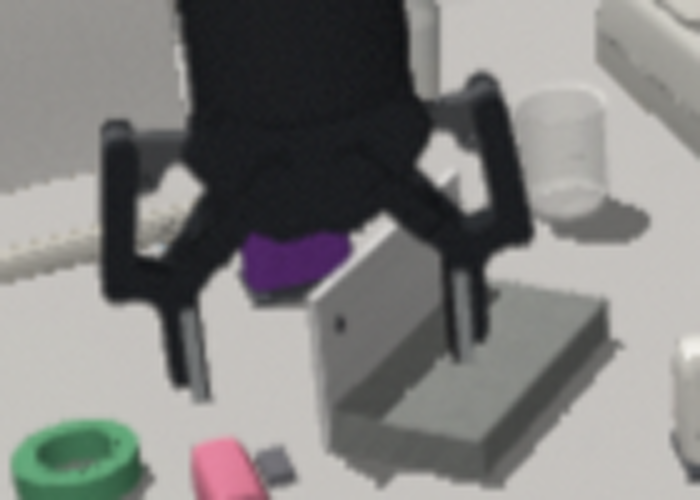

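step_arm([
  [0, 0, 4, 0, 0, 0],
  [0, 0, 8, 0, 0, 0],
  [0, 0, 8, 0, 0, 0],
  [0, 0, 8, 0, 0, 0],
])

```text
time_s: 4.8
ee_pos: [0.5035, 0.1652, 0.0537]
tool_rot: [[-0.309, 0.951, -0.0], [0.951, 0.309, -0.0], [-0.0, -0.0, -1.0]]
force: [0.4, 0.7, -0.5]
gripper_width: 0.0554
```

```bash
python3 look.py gA4 504 165 85 22
```

```text
4.9 [503.7 165.4  54. ] yaw 107.99 F [-0.5 -0.9  0.3] T [0.02 0.02 0.02] w 55.6
```

View pics/gA4.png

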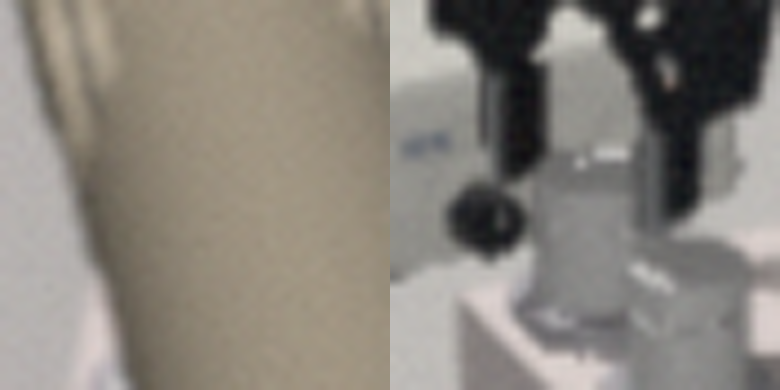

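step_arm([
  [0, 0, 5, 0, 0, 0],
  [0, 0, 10, 0, 0, 0],
  [0, 0, 10, 0, 0, 0],
])

```text
time_s: 5.2
ee_pos: [0.503, 0.1651, 0.043]
tool_rot: [[-0.309, 0.951, -0.001], [0.951, 0.309, -0.001], [-0.0, -0.001, -1.0]]
force: [0.0, -0.1, 0.4]
gripper_width: 0.0555
```

step_arm([
  [0, 0, 3, 0, 0, 0],
  [0, 0, 6, 0, 0, 0],
  [0, 0, 6, 0, 0, 0],
])

```text
time_s: 5.5
ee_pos: [0.5034, 0.1652, 0.0375]
tool_rot: [[-0.309, 0.951, -0.001], [0.951, 0.309, -0.0], [-0.0, -0.001, -1.0]]
force: [-0.5, -0.2, 0.4]
gripper_width: 0.055
```

```bash
python3 look.py gA5 504 165 85 22
```

```text
5.6 [503.6 165.3  37.9] yaw 107.99 F [-0.6 -0.  -0.3] T [ 0.   -0.    0.06] w 55.5
```

View pics/gA5.png

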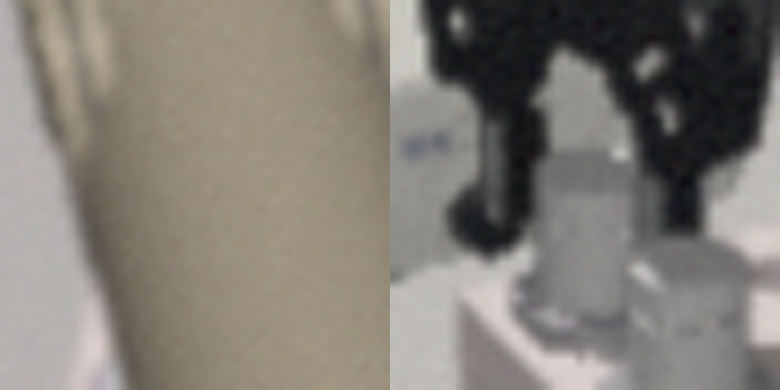

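step_arm([
  [0, 0, 0, 0, 0, 0],
  [0, 0, 0, 0, 0, 0],
  [0, 0, 0, 0, 0, 0],
  [0, 0, 0, 0, 0, 0],
  [0, 0, 0, 0, 0, 0],
], jaw=0.2, force=40)

```text
time_s: 6.1
ee_pos: [0.5039, 0.1655, 0.0383]
tool_rot: [[-0.309, 0.951, 0.001], [0.951, 0.309, 0.0], [0.0, 0.001, -1.0]]
force: [-1.3, -0.0, 5.8]
gripper_width: 0.0371
```

```bash
python3 look.py gA6 504 165 85 22
```

```text
6.2 [503.9 165.4  38.3] yaw 107.99 F [-1.5 -2.   5. ] T [-0.1   0.2   0.01] w 37.0
```

View pics/gA6.png

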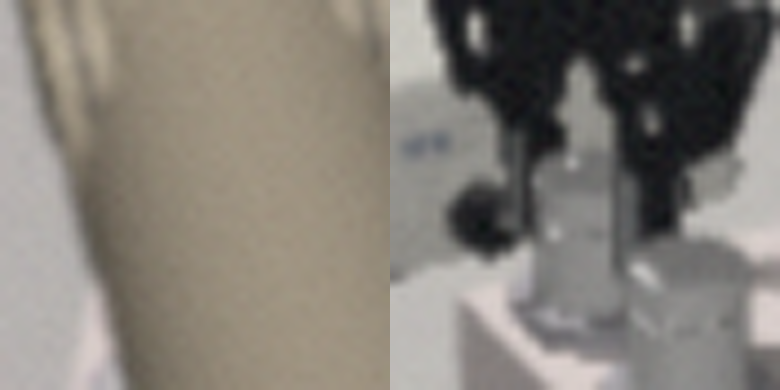

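step_arm([
  [0, 0, -20, 0, 0, 0],
  [0, 0, -50, 0, 0, 0],
  [0, 0, -100, 0, 0, 0],
  [0, 0, -150, 0, 0, 0],
  [0, 0, -160, 0, 0, 0],
])

```text
time_s: 6.7
ee_pos: [0.5059, 0.166, 0.2033]
tool_rot: [[-0.308, 0.951, 0.007], [0.951, 0.308, 0.004], [0.002, 0.007, -1.0]]
force: [-0.0, -0.4, -2.8]
gripper_width: 0.0367
```

```bash
python3 -c "
from h import *
plan(500.5,-181.7,198,61.8)"; python3 look.py gA7 504 165 240 40
```

```text
PLAN [-329.1 -112.4    3.9] [ 0.0064 -0.0046  0.8058] rows>= 7.0
 6.7 [505.9 166.  203.3] yaw 107.97 F [-0.  -0.4 -2.8] T [ 0.04 -0.1  -0.03] w 36.7
 6.8 [504.4 165.7 199.3] yaw 108.0 F [-0.2 -0.1 -2.5] T [-0.01 -0.01 -0.07] w 36.7
```

View pics/gA7.png

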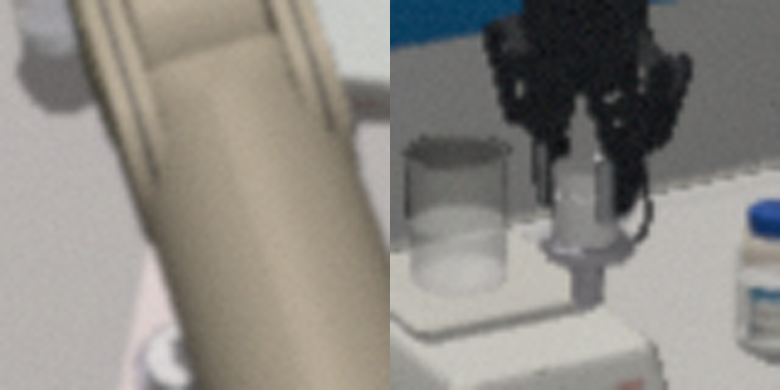

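step_arm([
  [-329, -112, 0, 0, 0, 0.806],
  [-329, -112, 0, 0, 0, 0.806],
  [-329, -112, 0, 0, 0, 0.806],
  [-329, -112, 0, 0, 0, 0.806],
  [-329, -112, 0, 0, 0, 0.806],
])

```text
time_s: 7.3
ee_pos: [0.4985, -0.0864, 0.1957]
tool_rot: [[0.428, 0.904, -0.003], [0.904, -0.428, -0.0], [-0.001, -0.003, -1.0]]
force: [0.4, 0.9, -2.5]
gripper_width: 0.037
```

```bash
python3 -c "
from h import *
plan(501,-181.5,190,61.8)"
```

```text
PLAN [-84.9  43.    5.7] [-0.0027  0.0014  0.0504] rows>= 1.9
 7.3 [498.5 -86.4 195.7] yaw 64.69 F [ 0.4  0.9 -2.5] T [ 0.01 -0.08 -0.  ] w 37.0
```

step_arm([
  [-85, 43, 5, 0, 0, 0.05],
  [-85, 43, 5, 0, 0, 0.05],
  [-85, 43, 5, 0, 0, 0.05],
  [-85, 43, 5, 0, 0, 0.05],
  [-85, 43, 5, 0, 0, 0.05],
])

```text
time_s: 7.8
ee_pos: [0.5027, -0.1784, 0.1914]
tool_rot: [[0.466, 0.885, -0.002], [0.885, -0.466, 0.001], [-0.001, -0.002, -1.0]]
force: [0.4, 0.5, -2.0]
gripper_width: 0.0369
```

step_arm([
  [0, 0, 0, 0, 0, 0],
  [0, 0, 0, 0, 0, 0],
  [0, 0, 0, 0, 0, 0],
  [0, 0, 0, 0, 0, 0],
])

```text
time_s: 8.2
ee_pos: [0.5033, -0.1794, 0.193]
tool_rot: [[0.467, 0.885, 0.0], [0.885, -0.467, 0.0], [0.0, 0.0, -1.0]]
force: [-0.2, -0.1, -2.6]
gripper_width: 0.0369
```

```bash
python3 -c "
from h import *
plan(501,-181.5,130,61.8)"; python3 look.py n1a 501 -181 150 40
```

```text
PLAN [-2.9 -1.1 63. ] [ 0.     -0.0003  0.0068] rows>= 1.3
 8.2 [ 503.3 -179.4  193. ] yaw 62.19 F [-0.2 -0.1 -2.6] T [ 0.04 -0.02  0.03] w 36.9
 8.3 [ 503.3 -179.7  193. ] yaw 62.17 F [ 0.   0.1 -1.7] T [ 0.02  0.07 -0.02] w 37.0
```

View pics/n1a.png

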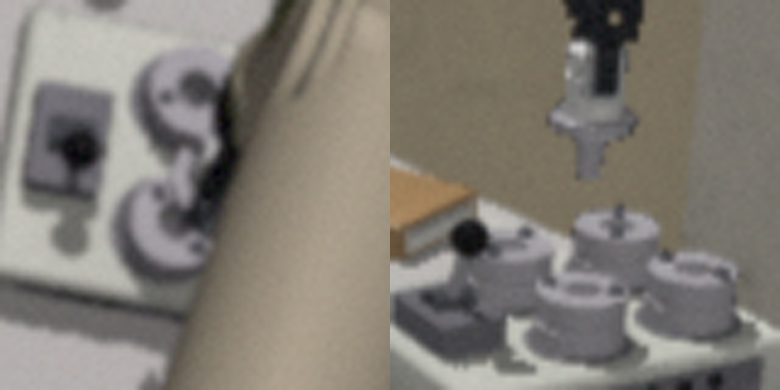

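step_arm([
  [-2.5, -1, 30, 0, 0, 0.007],
  [-2.5, -1, 58, 0, 0, 0.007],
  [-2.5, -1, 58, 0, 0, 0.007],
  [-2.5, -1, 58, 0, 0, 0.007],
  [-2.5, -1, 58, 0, 0, 0.007],
])

```text
time_s: 8.8
ee_pos: [0.502, -0.1819, 0.1365]
tool_rot: [[0.473, 0.881, 0.002], [0.881, -0.473, -0.0], [0.001, 0.002, -1.0]]
force: [-1.0, 0.2, -1.4]
gripper_width: 0.0366
```

```bash
python3 -c "
from h import *
plan(501,-181.5,81,61.8)"; python3 look.py n1b 501 -181 110 26
```

```text
PLAN [-0.2 -1.2 55.5] [ 0.0019 -0.0007 -0.001 ] rows>= 1.1
 8.8 [ 502.  -181.9  136.5] yaw 61.74 F [-1.   0.2 -1.4] T [ 0.01 -0.01 -0.03] w 36.6
 8.9 [ 502.  -181.8  136.3] yaw 61.76 F [-0.2  1.1 -2.3] T [ 0.   -0.06 -0.01] w 36.9
```

View pics/n1b.png

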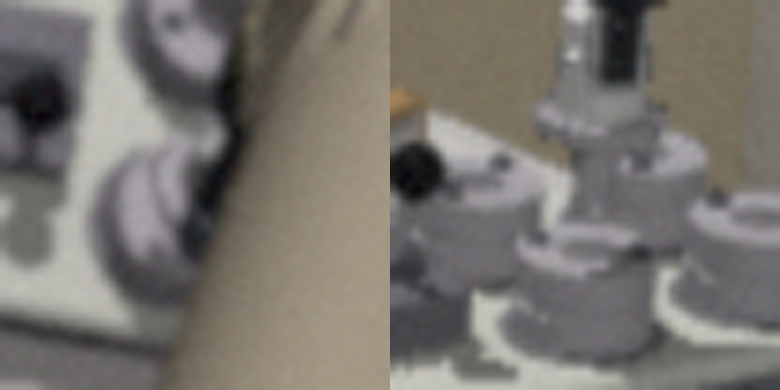

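```bash
python3 -c "
from h import *
o=np.floor(proj('scene',[.501,-.181,.110]))
for P in ([.502,-.182,.1433],[.502,-.182,.1523],[.502,-.182,.1093],[.501,-.1815,.088],[.49,-.2686,.088]):
    print(P,np.round((proj('scene',P)-o+26)*390/52+[390,0]))
"
```

```text
[0.502, -0.182, 0.1433] [593. 124.]
[0.502, -0.182, 0.1523] [595. 104.]
[0.502, -0.182, 0.1093] [587. 199.]
[0.501, -0.1815, 0.088] [584. 246.]
[0.49, -0.2686, 0.088] [754. 213.]
```

step_arm([
  [1, -1, 12, 0, 0, 0],
  [1, -1, 24, 0, 0, 0],
  [1, -1, 33, 0, 0, 0],
  [1, -1, 38, 0, 0, 0],
  [1, -1, 38, 0, 0, 0],
])

```text
time_s: 9.4
ee_pos: [0.5001, -0.1802, 0.0959]
tool_rot: [[0.473, 0.881, -0.002], [0.881, -0.473, 0.0], [-0.001, -0.002, -1.0]]
force: [-0.0, 0.1, -1.6]
gripper_width: 0.0371
```

```bash
python3 look.py n1c 501 -181 110 26
```

```text
9.5 [ 500.8 -180.4   97. ] yaw 61.74 F [ 0.4 -0.5 -1.5] T [0.05 0.03 0.05] w 36.8
```

View pics/n1c.png

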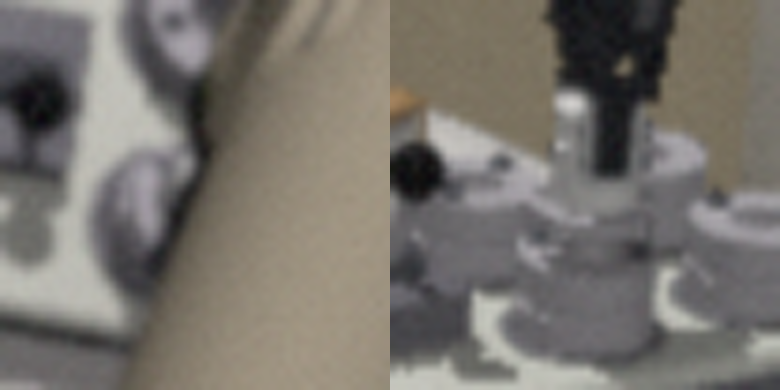

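step_arm([
  [0, 0, 4, 0, 0, 0],
  [0, 0, 8, 0, 0, 0],
  [0, 0, 8, 0, 0, 0],
])

```text
time_s: 9.8
ee_pos: [0.5004, -0.1801, 0.0884]
tool_rot: [[0.473, 0.881, -0.001], [0.881, -0.473, 0.0], [-0.0, -0.001, -1.0]]
force: [-0.7, 0.9, -1.6]
gripper_width: 0.0369
```

step_arm([
  [0, 0, 2, 0, 0, 0],
  [0, 0, 4, 0, 0, 0],
  [0, 0, 4, 0, 0, 0],
])

```text
time_s: 10.1
ee_pos: [0.5006, -0.1802, 0.0847]
tool_rot: [[0.473, 0.881, -0.0], [0.881, -0.473, 0.0], [-0.0, -0.0, -1.0]]
force: [-0.1, 0.1, -1.0]
gripper_width: 0.0368
```

step_arm([
  [0, 0, 2, 0, 0, 0],
  [0, 0, 3, 0, 0, 0],
  [0, 0, 3, 0, 0, 0],
])

```text
time_s: 10.4
ee_pos: [0.5008, -0.1803, 0.0819]
tool_rot: [[0.473, 0.881, 0.0], [0.881, -0.473, -0.0], [0.0, 0.0, -1.0]]
force: [0.2, -0.6, -2.3]
gripper_width: 0.0365
```

step_arm([
  [0, 0, 1, 0, 0, 0],
  [0, 0, 2, 0, 0, 0],
  [0, 0, 2, 0, 0, 0],
])

```text
time_s: 10.7
ee_pos: [0.501, -0.1803, 0.0812]
tool_rot: [[0.473, 0.881, 0.001], [0.881, -0.473, 0.001], [0.001, 0.0, -1.0]]
force: [-7.3, 2.5, 16.0]
gripper_width: 0.0369
```

step_arm([
  [0, 0, 0, 0, 0, 0],
  [0, 0, 0, 0, 0, 0],
  [0, 0, 0, 0, 0, 0],
  [0, 0, 0, 0, 0, 0],
], jaw=0.65)

```text
time_s: 11.1
ee_pos: [0.5007, -0.1802, 0.0798]
tool_rot: [[0.473, 0.881, -0.0], [0.881, -0.473, 0.0], [-0.0, -0.0, -1.0]]
force: [-0.2, -0.3, -0.5]
gripper_width: 0.056
```

step_arm([
  [0, 0, -30, 0, 0, 0],
  [0, 0, -80, 0, 0, 0],
  [0, 0, -120, 0, 0, 0],
  [0, 0, -120, 0, 0, 0],
])

```text
time_s: 11.5
ee_pos: [0.5033, -0.1813, 0.2051]
tool_rot: [[0.474, 0.881, 0.008], [0.881, -0.474, -0.001], [0.003, 0.007, -1.0]]
force: [1.1, -0.3, 0.3]
gripper_width: 0.0554
```

```bash
python3 look.py n1d 501 -181 110 26;  python3 -c "
from h import *
plan(424.5,103,150,90)"
```

```text
11.6 [ 501.2 -180.2  200.5] yaw 61.77 F [-0.5  0.5  0.6] T [ 0.02  0.05 -0.06] w 55.7
PLAN [ 213.2 -201.5   50.4] [ 0.0015 -0.0008 -0.4927] rows>= 6.0
 11.6 [ 501.2 -180.2  200.5] yaw 61.77 F [-0.5  0.5  0.6] T [ 0.02  0.05 -0.06] w 55.7
```

View pics/n1d.png

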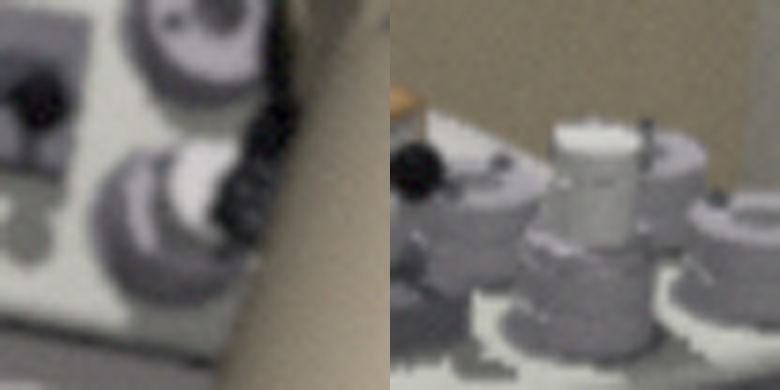

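```bash
python3 -c "
from h import *
plan(423.5,103,150,100)"
```

```text
PLAN [ 212.7 -202.4   50.4] [ 1.600e-03 -6.000e-04 -6.672e-01] rows>= 6.0
 11.6 [ 501.2 -180.2  200.5] yaw 61.77 F [-0.5  0.5  0.6] T [ 0.02  0.05 -0.06] w 55.7
```

step_arm([
  [213, -202, 0, 0, 0, -0.667],
  [213, -202, 0, 0, 0, -0.667],
  [213, -202, 20, 0, 0, -0.667],
  [213, -202, 40, 0, 0, -0.667],
  [213, -202, 50, 0, 0, -0.667],
])

```text
time_s: 12.1
ee_pos: [0.4349, 0.0587, 0.1655]
tool_rot: [[-0.179, 0.984, -0.0], [0.984, 0.179, 0.0], [0.0, -0.0, -1.0]]
force: [2.6, 0.1, 0.3]
gripper_width: 0.0551
```

step_arm([
  [0, 0, 0, 0, 0, 0],
])

```text
time_s: 12.2
ee_pos: [0.4325, 0.0621, 0.1633]
tool_rot: [[-0.184, 0.983, -0.005], [0.983, 0.184, -0.001], [0.0, -0.006, -1.0]]
force: [0.8, -1.2, 0.4]
gripper_width: 0.0555
```

```bash
python3 -c "
from h import *
plan(423.5,103,100,100)"
```

```text
PLAN [41.8 -0.9 63.3] [-0.0055 -0.0002  0.0108] rows>= 1.5
 12.2 [432.5  62.1 163.3] yaw 100.62 F [ 0.8 -1.2  0.4] T [-0.1  -0.03 -0.01] w 55.5
```

step_arm([
  [42, -1, 20, -0.005, 0, 0.01],
  [42, -1, 60, -0.005, 0, 0.01],
  [42, -1, 60, -0.005, 0, 0.01],
  [42, -1, 60, -0.005, 0, 0.01],
  [42, -1, 60, -0.005, 0, 0.01],
])

```text
time_s: 12.7
ee_pos: [0.4288, 0.0972, 0.1079]
tool_rot: [[-0.162, 0.987, 0.006], [0.987, 0.162, 0.001], [0.0, 0.006, -1.0]]
force: [0.2, 0.1, 0.1]
gripper_width: 0.0551
```

step_arm([
  [0, 0, 0, 0, 0, 0],
  [0, 0, 0, 0, 0, 0],
  [0, 0, 0, 0, 0, 0],
  [0, 0, 0, 0, 0, 0],
  [0, 0, 0, 0, 0, 0],
])

```text
time_s: 13.2
ee_pos: [0.428, 0.0979, 0.1068]
tool_rot: [[-0.163, 0.987, 0.005], [0.987, 0.163, 0.001], [0.0, 0.005, -1.0]]
force: [0.1, -0.8, -0.1]
gripper_width: 0.0557
```

```bash
python3 -c "
from h import *
plan(423.5,103,37,100)"; python3 look.py gC1 424 103 95 22
```

```text
PLAN [ 5.7 -4.  69.7] [ 0.0052 -0.0002 -0.0105] rows>= 1.4
 13.2 [428.   97.9 106.8] yaw 99.4 F [ 0.1 -0.8 -0.1] T [0.03 0.05 0.02] w 55.7
 13.3 [427.9  97.9 106.6] yaw 99.4 F [-0.2 -0.6 -0.2] T [-0.04  0.02 -0.01] w 55.2
```

View pics/gC1.png

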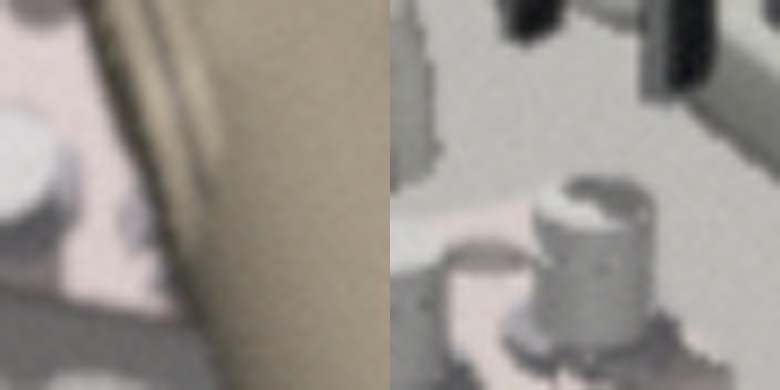

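step_arm([
  [5.5, -4, 0, 0.005, 0, -0.01],
  [5.5, -4, 0, 0.005, 0, -0.01],
  [5.5, -4, 25, 0.005, 0, -0.01],
  [5.5, -4, 50, 0.005, 0, -0.01],
  [5.5, -4, 50, 0.005, 0, -0.01],
])

```text
time_s: 13.8
ee_pos: [0.4213, 0.102, 0.0543]
tool_rot: [[-0.173, 0.985, -0.004], [0.985, 0.173, -0.002], [-0.002, -0.005, -1.0]]
force: [-0.0, -0.7, -0.3]
gripper_width: 0.0554
```

step_arm([
  [0, 0, 8, 0, 0, 0],
  [0, 0, 17, 0, 0, 0],
  [0, 0, 17, 0, 0, 0],
  [0, 0, 17, 0, 0, 0],
])

```text
time_s: 14.2
ee_pos: [0.4235, 0.1028, 0.0399]
tool_rot: [[-0.173, 0.985, 0.0], [0.985, 0.173, 0.0], [0.0, 0.0, -1.0]]
force: [-0.3, -0.3, -0.2]
gripper_width: 0.0555
```

```bash
python3 -c "
from h import *
plan(423.5,103,38,100)"; python3 look.py gC2 424 103 95 22
```

```text
PLAN [0.2 0.  1.9] [ 0.0002 -0.0001 -0.0006] rows>= 0.0
 14.2 [423.5 102.8  39.9] yaw 99.97 F [-0.3 -0.3 -0.2] T [ 0.02 -0.02  0.04] w 55.5
 14.3 [423.7 102.8  40.1] yaw 99.97 F [-1.   0.  -0.2] T [-0.02 -0.   -0.02] w 55.3
```

View pics/gC2.png

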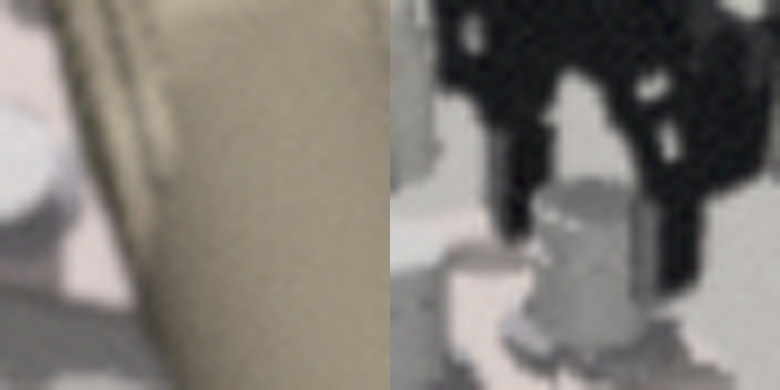

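step_arm([
  [0, 0, 2, 0, 0, 0],
  [0, 0, 2, 0, 0, 0],
  [0, 0, 2, 0, 0, 0],
  [0, 0, 2, 0, 0, 0],
  [0, 0, 2, 0, 0, 0],
], jaw=0.2)

```text
time_s: 14.8
ee_pos: [0.4236, 0.1029, 0.0379]
tool_rot: [[-0.173, 0.985, 0.001], [0.985, 0.173, 0.0], [0.0, 0.001, -1.0]]
force: [-0.8, -1.0, 4.9]
gripper_width: 0.0368
```

```bash
python3 -c "
from h import *
say()"
```

```text
14.8 [423.6 102.9  37.9] yaw 99.97 F [-0.8 -1.   4.9] T [-0.02  0.02 -0.02] w 36.8
```

step_arm([
  [0, 0, -20, 0, 0, 0],
  [0, 0, -50, 0, 0, 0],
  [0, 0, -90, 0, 0, 0],
  [0, 0, -130, 0, 0, 0],
  [0, 0, -162, 0, 0, 0],
])

```text
time_s: 15.3
ee_pos: [0.4232, 0.1025, 0.2013]
tool_rot: [[-0.173, 0.985, 0.0], [0.985, 0.173, 0.0], [0.0, 0.0, -1.0]]
force: [0.2, 0.1, -2.2]
gripper_width: 0.0372
```

```bash
python3 -c "
from h import *
plan(588.8,-193,198,80.8)"
```

```text
PLAN [-319.7  112.1    3.3] [ 0.0004 -0.0004  0.3343] rows>= 6.8
 15.3 [423.2 102.5 201.3] yaw 99.96 F [ 0.2  0.1 -2.2] T [ 0.06 -0.09 -0.05] w 37.2
```

step_arm([
  [-320, 112, -4, 0, 0, 0.334],
  [-320, 112, -4, 0, 0, 0.334],
  [-320, 112, -4, 0, 0, 0.334],
  [-320, 112, -4, 0, 0, 0.334],
  [-320, 112, -4, 0, 0, 0.334],
])

```text
time_s: 15.8
ee_pos: [0.5459, -0.117, 0.2022]
tool_rot: [[0.159, 0.987, -0.0], [0.987, -0.159, 0.0], [0.0, -0.0, -1.0]]
force: [1.0, 0.7, -2.0]
gripper_width: 0.0369
```

```bash
python3 -c "
from h import *
plan(588.8,-193,190,80.8)"
```

```text
PLAN [-68.2  54.4  12.2] [-0.0003 -0.0001  0.0013] rows>= 1.8
 15.8 [ 545.9 -117.   202.2] yaw 80.87 F [ 1.   0.7 -2. ] T [ 0.06 -0.06 -0.02] w 36.9
```

step_arm([
  [-67, 54, 0, 0, 0, 0],
  [-67, 54, 0, 0, 0, 0],
  [-67, 54, 8, 0, 0, 0],
  [-67, 54, 8, 0, 0, 0],
  [-67, 54, 8, 0, 0, 0],
])

```text
time_s: 16.3
ee_pos: [0.5877, -0.1889, 0.1939]
tool_rot: [[0.158, 0.987, -0.001], [0.987, -0.158, 0.001], [0.001, -0.002, -1.0]]
force: [0.4, 1.2, -1.9]
gripper_width: 0.0369
```

step_arm([
  [0, 0, 0, 0, 0, 0],
  [0, 0, 0, 0, 0, 0],
  [0, 0, 0, 0, 0, 0],
  [0, 0, 0, 0, 0, 0],
  [0, 0, 0, 0, 0, 0],
])

```text
time_s: 16.8
ee_pos: [0.5882, -0.19, 0.1947]
tool_rot: [[0.159, 0.987, 0.0], [0.987, -0.159, 0.0], [0.0, 0.0, -1.0]]
force: [-0.2, -1.1, -1.5]
gripper_width: 0.0364
```

```bash
python3 -c "
from h import *
plan(589.5,-192.5,132,80.8)"; python3 look.py n3a 589 -193 130 30
```

```text
PLAN [-2.3  1.7 62.7] [ 0.0002 -0.0002  0.0007] rows>= 1.3
 16.8 [ 588.2 -190.   194.7] yaw 80.84 F [-0.2 -1.1 -1.5] T [ 0.02  0.05 -0.02] w 36.4
 16.9 [ 588.2 -190.1  194.6] yaw 80.84 F [ 0.9  0.4 -2. ] T [ 0.04 -0.02 -0.02] w 37.0
```

View pics/n3a.png

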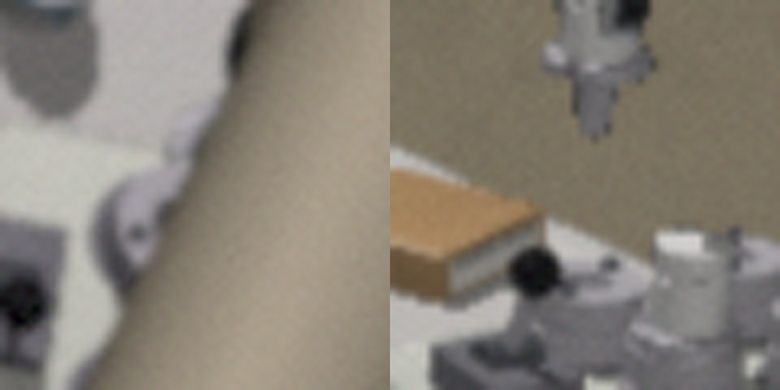

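step_arm([
  [-2, 1, 30, 0, 0, 0],
  [-2, 1, 58, 0, 0, 0],
  [-2, 1, 62, 0, 0, 0],
  [-2, 1, 62, 0, 0, 0],
  [-2, 1, 62, 0, 0, 0],
])

```text
time_s: 17.4
ee_pos: [0.5895, -0.1927, 0.134]
tool_rot: [[0.159, 0.987, 0.002], [0.987, -0.159, -0.0], [-0.0, 0.002, -1.0]]
force: [-0.6, -0.1, -2.1]
gripper_width: 0.037
```

step_arm([
  [0, 0, 0, 0, 0, 0],
  [0, 0, 0, 0, 0, 0],
  [0, 0, 0, 0, 0, 0],
])

```text
time_s: 17.7
ee_pos: [0.5891, -0.1923, 0.1332]
tool_rot: [[0.159, 0.987, 0.001], [0.987, -0.159, 0.0], [0.0, 0.001, -1.0]]
force: [0.0, -0.2, -2.2]
gripper_width: 0.037
```

```bash
python3 -c "
from h import *
plan(589.2,-192.3,98,80.8)
o=np.floor(proj('scene',[.589,-.193,.110]))
for z in (.088,.105): print(np.round((proj('scene',[.589,-.1925,z])-o+22)*390/44+[390,0]))
"; python3 look.py n3b 589 -193 110 22
```

```text
PLAN [ 0.   0.  35.2] [ 0.0009 -0.0002  0.0006] rows>= 0.7
 17.7 [ 589.1 -192.3  133.2] yaw 80.84 F [ 0.  -0.2 -2.2] T [-0.06 -0.02  0.02] w 37.0
[582. 253.]
[585. 211.]
 17.8 [ 589.  -192.3  132.8] yaw 80.83 F [-0.1  0.5 -2.9] T [-0.02  0.04 -0.04] w 37.1
```

View pics/n3b.png

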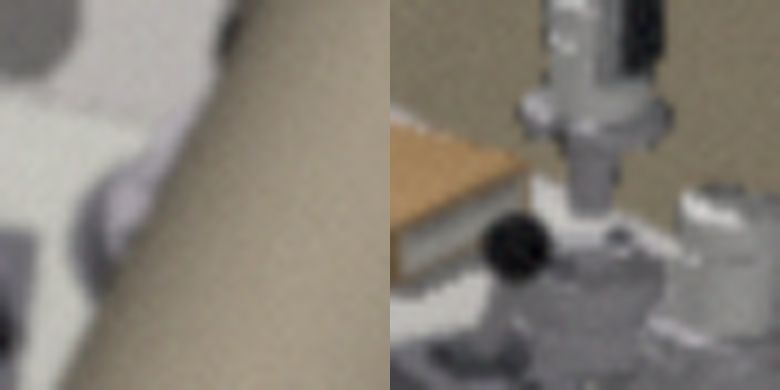

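step_arm([
  [1, 0, 15, 0, 0, 0],
  [1, 0, 30, 0, 0, 0],
  [1, 0, 38, 0, 0, 0],
  [1, 0, 38, 0, 0, 0],
])

```text
time_s: 18.2
ee_pos: [0.5879, -0.1912, 0.0925]
tool_rot: [[0.16, 0.987, -0.003], [0.987, -0.16, 0.0], [-0.0, -0.003, -1.0]]
force: [0.2, 0.1, -2.9]
gripper_width: 0.0371
```

step_arm([
  [0, 0, 3, 0, 0, 0],
  [0, 0, 6, 0, 0, 0],
  [0, 0, 8, 0, 0, 0],
  [0, 0, 8, 0, 0, 0],
])

```text
time_s: 18.6
ee_pos: [0.589, -0.1916, 0.0865]
tool_rot: [[0.16, 0.987, 0.0], [0.987, -0.16, -0.0], [-0.0, 0.0, -1.0]]
force: [-0.7, -0.3, -3.6]
gripper_width: 0.0369
```

step_arm([
  [0, 0, 2, 0, 0, 0],
  [0, 0, 3, 0, 0, 0],
  [0, 0, 3, 0, 0, 0],
])

```text
time_s: 18.9
ee_pos: [0.589, -0.1918, 0.0836]
tool_rot: [[0.16, 0.987, 0.0], [0.987, -0.16, -0.0], [-0.0, 0.0, -1.0]]
force: [-0.1, -2.6, -0.1]
gripper_width: 0.0369
```

step_arm([
  [0, 0, 1, 0, 0, 0],
  [0, 0, 2, 0, 0, 0],
  [0, 0, 2, 0, 0, 0],
])

```text
time_s: 19.2
ee_pos: [0.5889, -0.1919, 0.0816]
tool_rot: [[0.16, 0.987, 0.0], [0.987, -0.16, -0.001], [-0.001, 0.0, -1.0]]
force: [-2.0, -5.0, 0.3]
gripper_width: 0.037
```

step_arm([
  [-1, 0, 1, 0, 0, 0],
  [-1, 0, 1, 0, 0, 0],
  [-1, 0, 1, 0, 0, 0],
])

```text
time_s: 19.5
ee_pos: [0.5889, -0.1923, 0.081]
tool_rot: [[0.159, 0.987, 0.0], [0.987, -0.159, 0.0], [0.0, 0.0, -1.0]]
force: [-3.3, -3.7, 6.7]
gripper_width: 0.0373
```

step_arm([
  [0, 0, 1, 0, 0, 0],
  [0, 0, 1, 0, 0, 0],
  [0, 0, 1, 0, 0, 0],
])

```text
time_s: 19.8
ee_pos: [0.589, -0.1923, 0.0809]
tool_rot: [[0.159, 0.987, 0.001], [0.987, -0.159, 0.001], [0.001, 0.001, -1.0]]
force: [-6.0, -1.8, 14.8]
gripper_width: 0.037
```

step_arm([
  [0, 0, 0, 0, 0, 0],
  [0, 0, 0, 0, 0, 0],
  [0, 0, 0, 0, 0, 0],
  [0, 0, 0, 0, 0, 0],
], jaw=0.65)

```text
time_s: 20.2
ee_pos: [0.5889, -0.1917, 0.0792]
tool_rot: [[0.159, 0.987, -0.0], [0.987, -0.159, 0.001], [0.0, -0.0, -1.0]]
force: [-0.0, -0.0, -0.3]
gripper_width: 0.0553
```

step_arm([
  [0, 0, -30, 0, 0, 0],
  [0, 0, -80, 0, 0, 0],
  [0, 0, -122, 0, 0, 0],
  [0, 0, -122, 0, 0, 0],
  [0, 0, -122, 0, 0, 0],
])

```text
time_s: 20.7
ee_pos: [0.5893, -0.1922, 0.2023]
tool_rot: [[0.159, 0.987, 0.002], [0.987, -0.159, 0.0], [0.001, 0.002, -1.0]]
force: [0.1, -0.4, -0.2]
gripper_width: 0.0554
```

```bash
python3 -c "
from h import *
plan(432.5,174.3,190,100)"; python3 look.py n3c 560 -210 110 45
```

```text
PLAN [ 336.9 -213.1   12.1] [ 1.800e-03 -2.000e-04 -3.343e-01] rows>= 8.0
 20.7 [ 589.3 -192.2  202.3] yaw 80.85 F [ 0.1 -0.4 -0.2] T [-0.03 -0.06 -0.  ] w 55.4
 20.8 [ 588.3 -191.8  200.3] yaw 80.85 F [ 0.1  0.3 -0.5] T [ 0.02  0.02 -0.02] w 55.3
```

View pics/n3c.png

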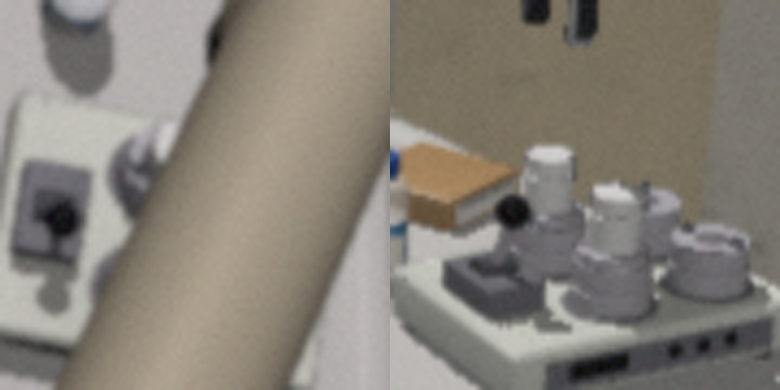

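step_arm([
  [337, -213, 0, 0, 0, -0.25],
  [337, -213, 0, 0, 0, -0.25],
  [337, -213, 0, 0, 0, -0.25],
  [337, -213, 0, 0, 0, -0.25],
  [337, -213, 0, 0, 0, -0.25],
])

```text
time_s: 21.3
ee_pos: [0.4888, 0.0394, 0.2004]
tool_rot: [[-0.09, 0.996, -0.002], [0.996, 0.09, -0.001], [-0.0, -0.002, -1.0]]
force: [1.6, 0.4, 0.4]
gripper_width: 0.0553
```

```bash
python3 -c "
from h import *
plan(433,174.3,150,95)"
```

```text
PLAN [139.4 -43.3  50.4] [-0.0017  0.0004  0.0033] rows>= 3.1
 21.3 [488.8  39.4 200.4] yaw 95.19 F [1.6 0.4 0.4] T [ 0.01 -0.07 -0.03] w 55.3
```

step_arm([
  [137, -43, 10, 0, 0, 0.003],
  [137, -43, 20, 0, 0, 0.003],
  [137, -43, 50, 0, 0, 0.003],
  [137, -43, 50, 0, 0, 0.003],
  [137, -43, 50, 0, 0, 0.003],
])

```text
time_s: 21.8
ee_pos: [0.4337, 0.1705, 0.1496]
tool_rot: [[-0.09, 0.996, -0.003], [0.996, 0.09, -0.002], [-0.002, -0.004, -1.0]]
force: [-0.8, -0.2, 0.4]
gripper_width: 0.0555
```

step_arm([
  [0, 0, 0, 0, 0, 0],
  [0, 0, 0, 0, 0, 0],
  [0, 0, 0, 0, 0, 0],
  [0, 0, 0, 0, 0, 0],
  [0, 0, 0, 0, 0, 0],
])

```text
time_s: 22.3
ee_pos: [0.4358, 0.1699, 0.1518]
tool_rot: [[-0.086, 0.996, 0.0], [0.996, 0.086, 0.0], [0.0, 0.0, -1.0]]
force: [0.7, 0.3, -0.9]
gripper_width: 0.0557
```

```bash
python3 -c "
from h import *
plan(433,174.3,38,95)"
```

```text
PLAN [  4.5  -2.4 113.8] [ 0.0004 -0.0003 -0.0009] rows>= 2.3
 22.3 [435.8 169.9 151.8] yaw 94.95 F [ 0.7  0.3 -0.9] T [-0.03 -0.02 -0.04] w 55.7
```

step_arm([
  [4.5, -2.4, 0, 0, 0, 0],
  [4.5, -2.4, 40, 0, 0, 0],
  [4.5, -2.4, 80, 0, 0, 0],
  [4.5, -2.4, 95, 0, 0, 0],
  [4.5, -2.4, 95, 0, 0, 0],
])

```text
time_s: 22.8
ee_pos: [0.431, 0.1739, 0.0546]
tool_rot: [[-0.087, 0.996, -0.003], [0.996, 0.087, -0.003], [-0.002, -0.004, -1.0]]
force: [-0.4, -0.3, 0.5]
gripper_width: 0.0555
```

step_arm([
  [0, 0, 8, 0, 0, 0],
  [0, 0, 18, 0, 0, 0],
  [0, 0, 18, 0, 0, 0],
  [0, 0, 18, 0, 0, 0],
])

```text
time_s: 23.2
ee_pos: [0.4329, 0.1746, 0.0388]
tool_rot: [[-0.087, 0.996, 0.0], [0.996, 0.087, 0.0], [0.0, 0.0, -1.0]]
force: [-0.8, -0.1, -0.1]
gripper_width: 0.0554
```

```bash
python3 -c "
from h import *
plan(433,174.3,38,95)"; python3 look.py gB2 433 174 85 22
```

```text
PLAN [-0.3  0.1  0.8] [ 0.0003 -0.0002 -0.0003] rows>= 0.0
 23.2 [432.9 174.6  38.8] yaw 94.98 F [-0.8 -0.1 -0.1] T [ 0.01  0.02 -0.03] w 55.4
 23.3 [433.  174.7  39.1] yaw 94.99 F [0.5 0.7 0.2] T [-0.01  0.03  0.03] w 55.4
```

View pics/gB2.png

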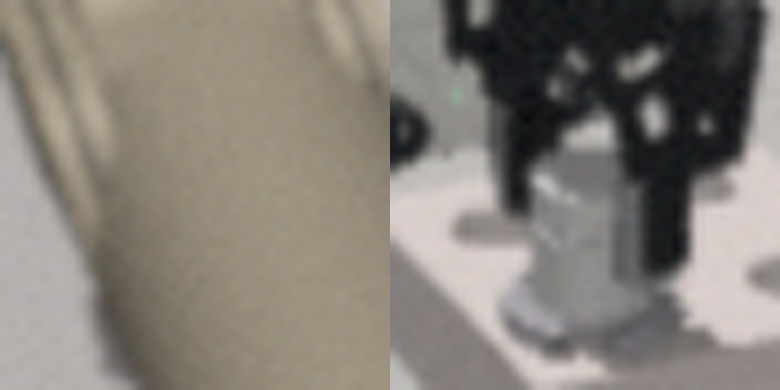

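step_arm([
  [0, 0, 1, 0, 0, 0],
  [0, 0, 1, 0, 0, 0],
  [0, 0, 1, 0, 0, 0],
  [0, 0, 1, 0, 0, 0],
  [0, 0, 1, 0, 0, 0],
], jaw=0.2)

```text
time_s: 23.8
ee_pos: [0.4331, 0.1747, 0.038]
tool_rot: [[-0.087, 0.996, 0.001], [0.996, 0.087, 0.001], [0.001, 0.001, -1.0]]
force: [-0.0, -0.6, 5.9]
gripper_width: 0.037
```

step_arm([
  [0, 0, 0, 0, 0, 0],
])

```text
time_s: 23.9
ee_pos: [0.4331, 0.1747, 0.038]
tool_rot: [[-0.087, 0.996, 0.001], [0.996, 0.087, 0.001], [0.001, 0.001, -1.0]]
force: [-0.4, -0.5, 5.4]
gripper_width: 0.0369
```

step_arm([
  [0, 0, -20, 0, 0, 0],
  [0, 0, -50, 0, 0, 0],
  [0, 0, -90, 0, 0, 0],
  [0, 0, -130, 0, 0, 0],
  [0, 0, -165, 0, 0, 0],
])

```text
time_s: 24.4
ee_pos: [0.4324, 0.1742, 0.2041]
tool_rot: [[-0.087, 0.996, -0.0], [0.996, 0.087, 0.0], [0.0, -0.0, -1.0]]
force: [0.9, 1.3, -1.9]
gripper_width: 0.0372
```

```bash
python3 -c "
from h import *
plan(577,-279.5,205,91.4)"
```

```text
PLAN [-464.5  104.8   -1. ] [-0.0001 -0.0002  0.0623] rows>= 9.5
 24.4 [432.4 174.2 204.1] yaw 94.97 F [ 0.9  1.3 -1.9] T [ 0.08 -0.07  0.03] w 37.2
```

step_arm([
  [-464, 105, -4, 0, 0, 0.062],
  [-464, 105, -4, 0, 0, 0.062],
  [-464, 105, -4, 0, 0, 0.062],
  [-464, 105, -4, 0, 0, 0.062],
  [-464, 105, -4, 0, 0, 0.062],
])

```text
time_s: 24.9
ee_pos: [0.5087, -0.0655, 0.2044]
tool_rot: [[-0.025, 1.0, -0.0], [1.0, 0.025, 0.0], [0.0, -0.0, -1.0]]
force: [0.3, 0.2, -2.1]
gripper_width: 0.037
```

```bash
python3 -c "
from h import *
plan(577,-279.5,205,91.4)"
```

```text
PLAN [-215.7   62.8   -0.7] [-0.0001 -0.0005  0.001 ] rows>= 4.5
 24.9 [508.7 -65.5 204.4] yaw 91.46 F [ 0.3  0.2 -2.1] T [ 0.03 -0.13  0.01] w 37.0
```

step_arm([
  [-214, 63, 0, 0, 0, 0],
  [-214, 63, 0, 0, 0, 0],
  [-214, 63, 0, 0, 0, 0],
  [-214, 63, 0, 0, 0, 0],
  [-214, 63, 0, 0, 0, 0],
])

```text
time_s: 25.4
ee_pos: [0.5763, -0.2806, 0.2034]
tool_rot: [[-0.021, 1.0, -0.002], [1.0, 0.021, -0.002], [-0.002, -0.002, -1.0]]
force: [-0.7, 0.1, -2.9]
gripper_width: 0.0368
```

step_arm([
  [0, 0, 0, 0, 0, 0],
  [0, 0, 0, 0, 0, 0],
  [0, 0, 0, 0, 0, 0],
  [0, 0, 0, 0, 0, 0],
  [0, 0, 0, 0, 0, 0],
])

```text
time_s: 25.9
ee_pos: [0.5775, -0.2747, 0.2048]
tool_rot: [[-0.027, 1.0, 0.0], [1.0, 0.027, 0.001], [0.001, 0.0, -1.0]]
force: [-0.6, 1.0, -2.5]
gripper_width: 0.0367
```

```bash
python3 -c "
from h import *
plan(577,-279.2,133,91.4)"; python3 look.py n4a 577 -280 130 30
```

```text
PLAN [-4.5 -0.6 71.8] [ 0.0005 -0.0007  0.0022] rows>= 1.4
 25.9 [ 577.5 -274.7  204.8] yaw 91.53 F [-0.6  1.  -2.5] T [-0.01  0.01  0.01] w 36.7
 26.0 [ 577.4 -275.2  204.8] yaw 91.49 F [-1.  -0.  -1.4] T [-0.08  0.05  0.05] w 36.8
```

View pics/n4a.png

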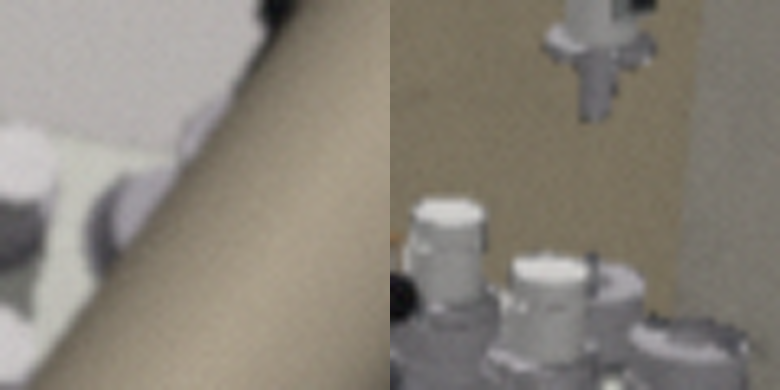

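step_arm([
  [0, 0, 20, 0, 0, 0],
  [0, 0, 40, 0, 0, 0],
  [0, 0, 40, 0, 0, 0],
  [0, 0, 40, 0, 0, 0],
  [0, 0, 40, 0, 0, 0],
])

```text
time_s: 26.5
ee_pos: [0.5777, -0.2763, 0.1659]
tool_rot: [[-0.025, 1.0, 0.001], [1.0, 0.025, -0.001], [-0.001, 0.001, -1.0]]
force: [-0.5, 1.0, -1.8]
gripper_width: 0.037
```

step_arm([
  [0, 0, 0, 0, 0, 0],
  [0, 0, 0, 0, 0, 0],
  [0, 0, 0, 0, 0, 0],
  [0, 0, 0, 0, 0, 0],
])

```text
time_s: 26.9
ee_pos: [0.5772, -0.276, 0.1648]
tool_rot: [[-0.025, 1.0, 0.0], [1.0, 0.025, 0.0], [0.0, 0.0, -1.0]]
force: [0.7, -0.4, -3.1]
gripper_width: 0.0369
```

```bash
python3 -c "
from h import *
plan(577,-279.2,133,91.4)"
```

```text
PLAN [-3.2 -0.3 31.8] [ 0.0002 -0.      0.0006] rows>= 0.6
 26.9 [ 577.2 -276.   164.8] yaw 91.43 F [ 0.7 -0.4 -3.1] T [-0.   -0.    0.03] w 36.9
```

step_arm([
  [-3.3, 0, 15, 0, 0, 0],
  [-3.3, 0, 30, 0, 0, 0],
  [-3.3, 0, 30, 0, 0, 0],
  [-3.3, 0, 30, 0, 0, 0],
])

```text
time_s: 27.3
ee_pos: [0.5768, -0.2791, 0.1337]
tool_rot: [[-0.025, 1.0, -0.002], [1.0, 0.025, 0.0], [0.0, -0.002, -1.0]]
force: [0.6, 0.4, -2.9]
gripper_width: 0.0369
```

```bash
python3 -c "
from h import *
plan(577,-279.2,98,91.4)
o=np.floor(proj('scene',[.577,-.280,.110]))
for z in (.088,.107): print(np.round((proj('scene',[.577,-.2793,z])-o+22)*390/44+[390,0]))
"; python3 look.py n4b 577 -280 110 22
```

```text
PLAN [-0.1  0.2 35.7] [-0.0016 -0.0005  0.0004] rows>= 0.7
 27.3 [ 576.8 -279.1  133.7] yaw 91.43 F [ 0.6  0.4 -2.9] T [ 0.02 -0.04 -0.02] w 36.9
[582. 254.]
[586. 207.]
 27.4 [ 577.4 -279.4  134.8] yaw 91.43 F [ 0.4  0.6 -2.2] T [ 0.01  0.05 -0.  ] w 37.3
```

View pics/n4b.png

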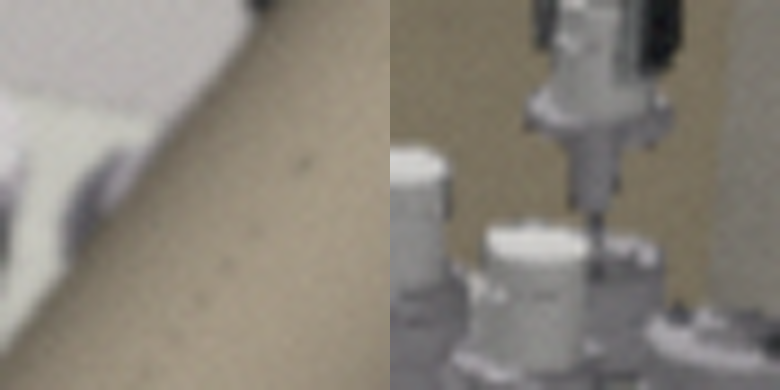

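Foot at about (594,208), with the same small bias as the first two. Descending.

step_arm([
  [0.5, 0, 15, 0, 0, 0],
  [0.5, 0, 30, 0, 0, 0],
  [0.5, 0, 38, 0, 0, 0],
  [0.5, 0, 38, 0, 0, 0],
])

```text
time_s: 27.8
ee_pos: [0.5762, -0.2781, 0.0945]
tool_rot: [[-0.025, 1.0, -0.003], [1.0, 0.025, 0.001], [0.001, -0.003, -1.0]]
force: [0.3, 0.4, -2.5]
gripper_width: 0.0371
```

step_arm([
  [0, 0, 3, 0, 0, 0],
  [0, 0, 6, 0, 0, 0],
  [0, 0, 8, 0, 0, 0],
  [0, 0, 8, 0, 0, 0],
])

```text
time_s: 28.2
ee_pos: [0.5772, -0.2787, 0.0885]
tool_rot: [[-0.025, 1.0, -0.0], [1.0, 0.025, 0.0], [0.0, -0.0, -1.0]]
force: [1.0, 0.2, -1.8]
gripper_width: 0.037
```

step_arm([
  [0, 0, 2, 0, 0, 0],
  [0, 0, 3, 0, 0, 0],
  [0, 0, 3, 0, 0, 0],
])

```text
time_s: 28.5
ee_pos: [0.5772, -0.2788, 0.0855]
tool_rot: [[-0.025, 1.0, -0.0], [1.0, 0.025, -0.0], [-0.0, -0.0, -1.0]]
force: [-1.0, -0.1, -2.6]
gripper_width: 0.0367
```

step_arm([
  [0, 0, 2, 0, 0, 0],
  [0, 0, 3, 0, 0, 0],
  [0, 0, 3, 0, 0, 0],
])

```text
time_s: 28.8
ee_pos: [0.5771, -0.279, 0.0825]
tool_rot: [[-0.025, 1.0, -0.0], [1.0, 0.025, -0.0], [-0.0, -0.0, -1.0]]
force: [-0.2, -1.8, -2.5]
gripper_width: 0.0368
```

step_arm([
  [0, 0, 1, 0, 0, 0],
  [0, 0, 2.5, 0, 0, 0],
  [0, 0, 2.5, 0, 0, 0],
])

```text
time_s: 29.1
ee_pos: [0.5772, -0.2794, 0.0811]
tool_rot: [[-0.024, 1.0, 0.0], [1.0, 0.024, -0.0], [-0.0, 0.0, -1.0]]
force: [-3.6, -0.7, 7.1]
gripper_width: 0.0371
```

step_arm([
  [0, 0, 1, 0, 0, 0],
  [0, 0, 1, 0, 0, 0],
  [0, 0, 1, 0, 0, 0],
])

```text
time_s: 29.4
ee_pos: [0.5772, -0.2794, 0.081]
tool_rot: [[-0.024, 1.0, 0.001], [1.0, 0.024, 0.0], [0.0, 0.001, -1.0]]
force: [-7.9, 1.8, 16.0]
gripper_width: 0.0369
```

step_arm([
  [0, 0, 0, 0, 0, 0],
  [0, 0, 0, 0, 0, 0],
  [0, 0, 0, 0, 0, 0],
  [0, 0, 0, 0, 0, 0],
], jaw=0.65)

```text
time_s: 29.8
ee_pos: [0.5774, -0.2785, 0.0789]
tool_rot: [[-0.025, 1.0, -0.0], [1.0, 0.025, 0.0], [0.0, -0.0, -1.0]]
force: [1.0, 1.0, 0.4]
gripper_width: 0.0555
```

step_arm([
  [0, 0, -30, 0, 0, 0],
  [0, 0, -80, 0, 0, 0],
  [0, 0, -122, 0, 0, 0],
  [0, 0, -122, 0, 0, 0],
  [0, 0, -122, 0, 0, 0],
])

```text
time_s: 30.3
ee_pos: [0.5777, -0.2789, 0.2019]
tool_rot: [[-0.025, 1.0, 0.002], [1.0, 0.025, -0.0], [-0.0, 0.002, -1.0]]
force: [0.8, -0.7, -0.6]
gripper_width: 0.0556
```

```bash
python3 -c "
from h import *
plan(475,-103,190,82.2)"; python3 look.py n4c 560 -210 110 40
```

```text
PLAN [178.4 -98.3  11.7] [1.800e-03 1.000e-04 1.614e-01] rows>= 4.1
 30.3 [ 577.7 -278.9  201.9] yaw 91.45 F [ 0.8 -0.7 -0.6] T [-0.01  0.03 -0.03] w 55.6
 30.4 [ 576.9 -278.2  199.9] yaw 91.45 F [ 0.3  0.1 -0.9] T [0.07 0.02 0.02] w 55.8
```

View pics/n4c.png

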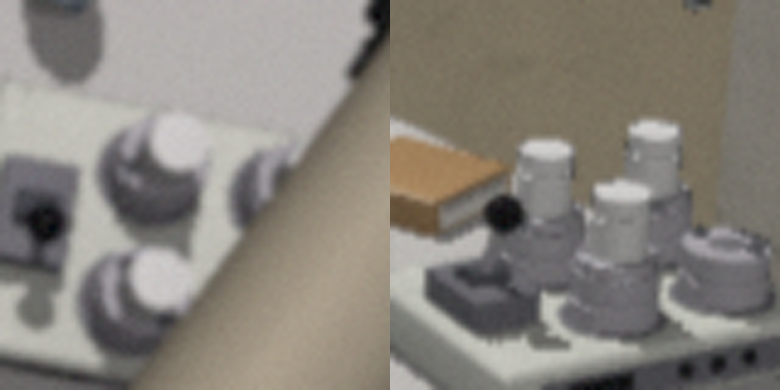

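step_arm([
  [178, -98, 0, 0, 0, 0.16],
  [178, -98, 0, 0, 0, 0.16],
  [178, -98, 0, 0, 0, 0.16],
  [178, -98, 0, 0, 0, 0.16],
  [178, -98, 0, 0, 0, 0.16],
], jaw=0, force=30)

```text
time_s: 30.9
ee_pos: [0.4724, -0.0971, 0.2]
tool_rot: [[0.127, 0.992, -0.002], [0.992, -0.127, 0.004], [0.004, -0.002, -1.0]]
force: [0.9, 0.4, 0.7]
gripper_width: -0.0002
```

step_arm([
  [0, 0, 0, 0, 0, 0],
  [0, 0, 0, 0, 0, 0],
  [0, 0, 0, 0, 0, 0],
  [0, 0, 0, 0, 0, 0],
  [0, 0, 0, 0, 0, 0],
])

```text
time_s: 31.4
ee_pos: [0.4749, -0.1042, 0.2009]
tool_rot: [[0.136, 0.991, -0.001], [0.991, -0.136, -0.001], [-0.001, -0.001, -1.0]]
force: [0.2, 0.4, 0.4]
gripper_width: 0.0002
```

```bash
python3 -c "
from h import *
plan(475,-103,150,82.2)
o=np.floor(proj('scene',[.5,-.105,.150]))
s=arm.sense()['ee_pos']
for z in (0,.01,.02,.03): print(z,np.round((proj('scene',np.array(s)+[0,0,z])-o+35)*390/70+[390,0]))
b=[.5258,-.1095,.125]; print('ball',np.round((proj('scene',b)-o+35)*390/70+[390,0]), proj('scene',b),proj('top',b))
"; python3 look.py lv1 500 -105 150 35
```

```text
PLAN [ 1.3 -0.  50.9] [-0.0006  0.0011 -0.0006] rows>= 1.0
 31.4 [ 474.9 -104.2  200.9] yaw 82.17 F [0.2 0.4 0.4] T [-0.01 -0.05  0.03] w 0.2
0 [623. 123.]
0.01 [625. 106.]
0.02 [626.  88.]
0.03 [627.  70.]
ball [562. 224.] [352.96129067 183.12025136] [365.2983992  215.12837882]
 31.5 [ 474.9 -103.8  201. ] yaw 82.21 F [ 0.7 -1.4 -0.6] T [-0.   -0.03 -0.04] w -0.2
```

View pics/lv1.png

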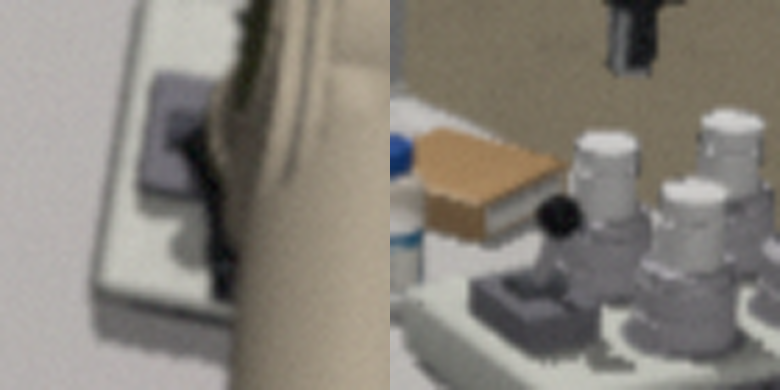

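step_arm([
  [1, 0, 40, 0, 0, 0],
  [1, 0, 80, 0, 0, 0],
  [1, 0, 115, 0, 0, 0],
  [1, 0, 115, 0, 0, 0],
  [1, 0, 115, 0, 0, 0],
])

```text
time_s: 32.0
ee_pos: [0.475, -0.1028, 0.0868]
tool_rot: [[0.135, 0.991, -0.001], [0.991, -0.135, -0.001], [-0.001, -0.001, -1.0]]
force: [0.1, -0.5, 0.7]
gripper_width: -0.0001
```

```bash
python3 look.py lv2 500 -105 120 35
```

```text
32.1 [ 476.3 -102.5   88. ] yaw 82.26 F [0.6 0.9 0. ] T [-0.04  0.    0.03] w 0.1
```

View pics/lv2.png

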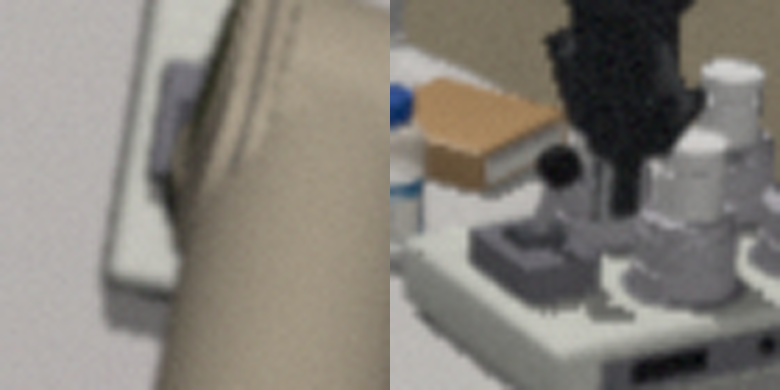

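step_arm([
  [0, 10, 0, 0, 0, 0],
  [0, 20, 0, 0, 0, 0],
  [0, 30, 0, 0, 0, 0],
  [0, 40, 0, 0, 0, 0],
  [0, 50, 0, 0, 0, 0],
])

```text
time_s: 32.6
ee_pos: [0.5254, -0.109, 0.0868]
tool_rot: [[0.134, 0.991, 0.001], [0.991, -0.134, 0.0], [0.001, 0.0, -1.0]]
force: [-1.6, 0.2, 0.9]
gripper_width: -0.0002
```

```bash
python3 look.py lv3 510 -105 120 35
```

```text
32.7 [ 525.9 -109.3   86.4] yaw 82.28 F [-1.   0.4 -1.1] T [-0.   -0.02 -0.05] w 0.1
```

View pics/lv3.png

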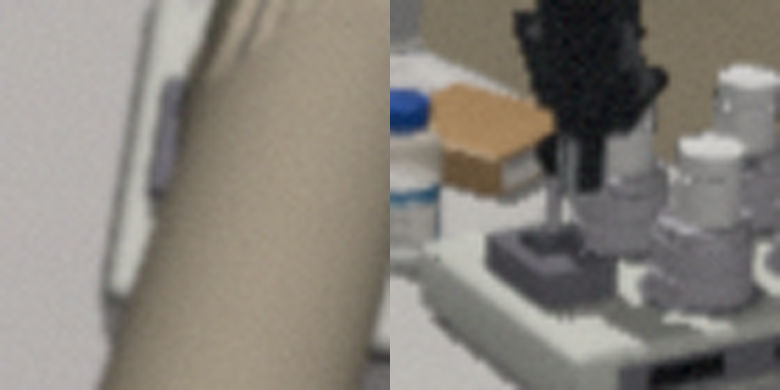

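step_arm([
  [0, 8, 0, 0, 0, 0],
  [0, 16, 0, 0, 0, 0],
  [0, 22, 0, 0, 0, 0],
  [0, 25, 0, 0, 0, 0],
])

```text
time_s: 33.1
ee_pos: [0.5497, -0.1125, 0.0859]
tool_rot: [[0.135, 0.991, -0.0], [0.991, -0.135, -0.0], [-0.0, -0.0, -1.0]]
force: [-0.9, -0.3, -1.1]
gripper_width: 0.0
```

step_arm([
  [0, 3, 0, 0, 0, 0],
  [0, 5, 0, 0, 0, 0],
  [0, 5, 0, 0, 0, 0],
])

```text
time_s: 33.4
ee_pos: [0.5544, -0.1131, 0.0861]
tool_rot: [[0.135, 0.991, 0.0], [0.991, -0.135, 0.0], [0.0, 0.0, -1.0]]
force: [0.6, -0.6, -0.4]
gripper_width: -0.0002
```

step_arm([
  [0, 2, 0, 0, 0, 0],
  [0, 4, 0, 0, 0, 0],
  [0, 4, 0, 0, 0, 0],
])

```text
time_s: 33.7
ee_pos: [0.5578, -0.1135, 0.086]
tool_rot: [[0.135, 0.991, -0.001], [0.991, -0.135, 0.0], [0.0, -0.001, -1.0]]
force: [-4.1, 0.2, 1.3]
gripper_width: 0.0001
```

```bash
python3 look.py lv4 530 -108 120 35
```

```text
33.8 [ 557.8 -113.5   86. ] yaw 82.26 F [-4.9  0.8  0.2] T [ 0.13  0.9  -0.02] w 0.3
```

View pics/lv4.png

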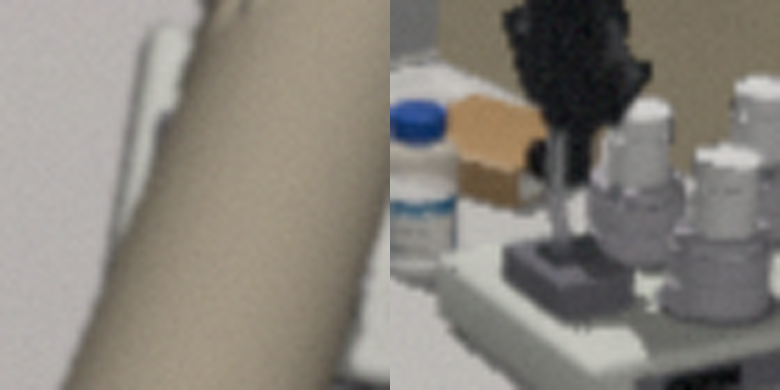

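step_arm([
  [0, 1, 0, 0, 0, 0],
  [0, 1, 0, 0, 0, 0],
  [0, 1, 0, 0, 0, 0],
])

```text
time_s: 34.1
ee_pos: [0.558, -0.1136, 0.0859]
tool_rot: [[0.135, 0.991, -0.002], [0.991, -0.135, 0.001], [0.001, -0.002, -1.0]]
force: [-7.4, 1.8, 3.8]
gripper_width: 0.0002
```

step_arm([
  [0, -10, 0, 0, 0, 0],
  [0, -30, -10, 0, 0, 0],
  [0, -30, -60, 0, 0, 0],
  [0, -30, -110, 0, 0, 0],
  [0, -30, -130, 0, 0, 0],
])

```text
time_s: 34.6
ee_pos: [0.5312, -0.1105, 0.2208]
tool_rot: [[0.135, 0.991, 0.007], [0.991, -0.135, 0.001], [0.002, 0.007, -1.0]]
force: [-0.2, 0.1, -0.3]
gripper_width: 0.0002
```

```bash
python3 -c "
from h import *
plan(400,60,230,120)
for n in ('top','scene'): cv2.imwrite('pics/full2_%s.png'%n,arm.capture(n))"
```

```text
PLAN [ 151.2 -153.   -10. ] [ 0.0073  0.0007 -0.6594] rows>= 4.4
 34.6 [ 531.2 -110.5  220.8] yaw 82.22 F [-0.2  0.1 -0.3] T [-0.01 -0.03 -0.01] w 0.2
```

View pics/full2_scene.png

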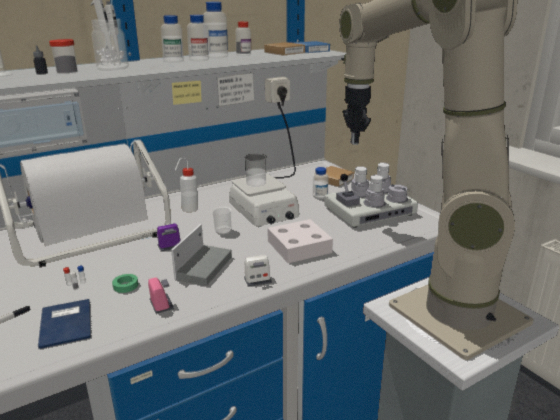

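View pics/full2_top.png

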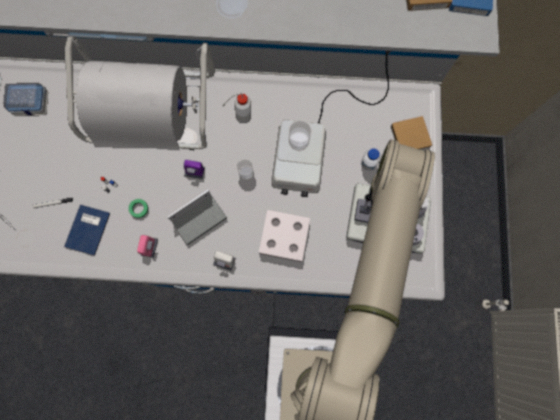

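Block is empty and the three cups are in the mill. Timer candidates in the top view are white (224,260), pink (147,245) and purple (193,169). The white one matches the description, and I'll confirm it in an enlarged crop.

Run:
```python
from h import *
t=avg("top",6); s=avg("scene",6); np.save("t1.npy",t); np.save("s1.npy",s)
def crop(im,x0,y0,x1,y1,f): return cv2.resize(np.clip(im[y0:y1,x0:x1],0,255).astype(np.uint8),None,fx=f,fy=f,interpolation=cv2.INTER_CUBIC)
a=crop(t,160,185,250,275,8); cv2.imwrite("pics/tm_top.png",a[:600])
b=crop(s,165,215,285,295,6); cv2.imwrite("pics/tm_sc.png",b)
cv2.imwrite("pics/tm_top.png",crop(t,160,187,250,275,6.6))
```

```text
(no output)
```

View pics/tm_top.png

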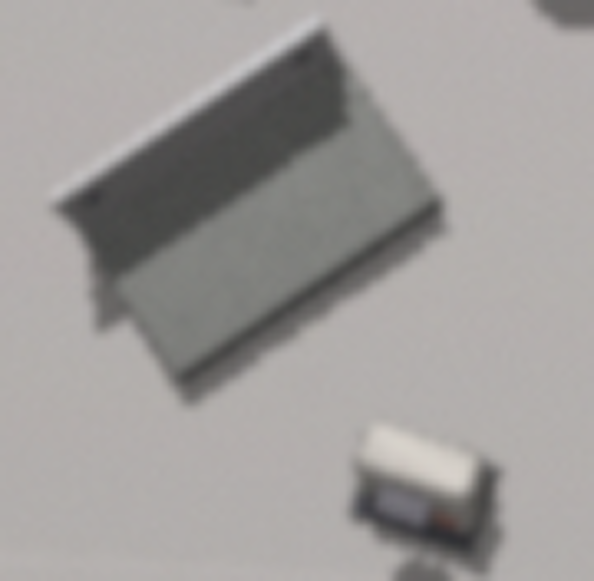

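View pics/tm_sc.png

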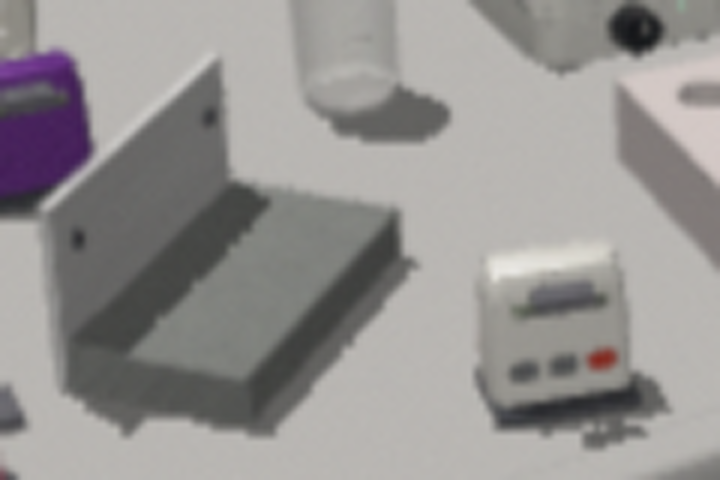

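Run:
```python
from h import *
def T(x,y,z): return np.round(ray("top",160+x/6.6,187+y/6.6,z)*1000,1)
def S(x,y,z): return np.round(ray("scene",165+x/6,215+y/6,z)*1000,1)
print("deck front-left(+y)",T(180,378,.025)," front-right",T(440,200,.025))
print("plate top back L,R",T(52,196,.09),T(318,18,.09),"front edge L,R",T(62,208,.09),T(326,30,.09))
print("deck/plate junction left?",T(118,278,.025))
print("scene: deck fl",S(250,385,.025),"fr",S(400,212,.025),"left back",S(65,340,.025), "plate top L",S(45,215,.09),"R",S(220,62,.09))
print("timer top corners",[T(*p,.062) for p in((375,425),(482,458),(468,500),(360,465))])
print("timer foot front corners",T(352,512,.006),T(482,560,.006),"scene",S(492,425,.0),S(640,390,.0))
```

```text
deck front-left(+y) [417.7 443.9  25. ]  front-right [513.8 324.9  25. ]
plate top back L,R [491.4 500.8  90. ] [585.9 383.3  90. ] front edge L,R [485.9 495.4  90. ] [580.2 378.9  90. ]
deck/plate junction left? [465.2 479.4  25. ]
scene: deck fl [409.1 448.2  25. ] fr [507.2 328.7  25. ] left back [484.  500.5  25. ] plate top L [478.8 505.1  90. ] R [572.  385.1  90. ]
timer top corners [array([395.7, 342.1,  62. ]), array([383.1, 290.2,  62. ]), array([362.8, 295.2,  62. ]), array([376.3, 347.5,  62. ])]
timer foot front corners [359.8 356.9   6. ] [340.3 291.6   6. ] scene [362.7 359.6   0. ] [352.6 292.7   0. ]
```

```bash
python3 -c "
from h import *
plan(376,319,180,166)"
```

```text
PLAN [ 404.2 -209.8   35.9] [-4.0000e-04 -1.0000e-04 -1.4616e+00] rows>= 9.7
 35.3 [ 529.4 -109.8  215.9] yaw 82.26 F [ 0.2 -0.6 -0.2] T [-0.02 -0.02  0.  ] w -0.3
```

step_arm([
  [404, -210, 0, 0, 0, -1.46],
  [404, -210, 0, 0, 0, -1.46],
  [404, -210, 0, 0, 0, -1.46],
  [404, -210, 0, 0, 0, -1.46],
  [404, -210, 0, 0, 0, -1.46],
], jaw=1.0)

```text
time_s: 35.8
ee_pos: [0.4441, 0.1273, 0.2165]
tool_rot: [[-0.582, 0.813, 0.001], [0.813, 0.582, 0.001], [0.0, 0.001, -1.0]]
force: [1.9, 0.3, 0.1]
gripper_width: 0.0726
```

```bash
python3 -c "
from h import *
plan(376,319,180,166)"
```

```text
PLAN [195.5  56.1  36.6] [ 1.200e-03  1.000e-04 -7.054e-01] rows>= 4.7
 35.8 [444.1 127.3 216.5] yaw 125.58 F [1.9 0.3 0.1] T [ 0.02 -0.02 -0.04] w 72.6
```

step_arm([
  [193, 56, 10, 0, 0, -0.705],
  [193, 56, 20, 0, 0, -0.705],
  [193, 56, 36, 0, 0, -0.705],
  [193, 56, 36, 0, 0, -0.705],
  [193, 56, 36, 0, 0, -0.705],
])

```text
time_s: 36.3
ee_pos: [0.3755, 0.3207, 0.1782]
tool_rot: [[-0.972, 0.234, -0.002], [0.234, 0.972, -0.001], [0.002, -0.002, -1.0]]
force: [-0.1, -1.0, 0.4]
gripper_width: 0.0853
```

step_arm([
  [0, 0, 0, 0, 0, 0],
  [0, 0, 0, 0, 0, 0],
  [0, 0, 0, 0, 0, 0],
  [0, 0, 0, 0, 0, 0],
  [0, 0, 0, 0, 0, 0],
])

```text
time_s: 36.8
ee_pos: [0.3799, 0.3151, 0.1805]
tool_rot: [[-0.968, 0.25, 0.0], [0.25, 0.968, 0.001], [-0.0, 0.001, -1.0]]
force: [0.6, 0.0, -0.9]
gripper_width: 0.0857
```

```bash
python3 -c "
from h import *
plan(376,319,90,166)"; python3 look.py tg1 376 319 80 45
```

```text
PLAN [ 4.8  2.7 90.5] [ 0.0007  0.0001 -0.0085] rows>= 1.8
 36.8 [379.9 315.1 180.5] yaw 165.51 F [ 0.6  0.  -0.9] T [-0.    0.01 -0.03] w 85.7
 36.9 [379.7 315.3 180.4] yaw 165.56 F [-0.8  0.6 -0.5] T [-0.01  0.04 -0.04] w 85.5
```

View pics/tg1.png

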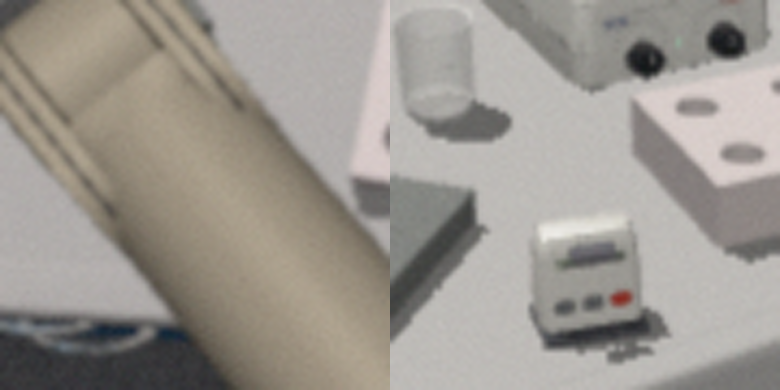

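step_arm([
  [4, 3, 40, 0, 0, -0.008],
  [4, 3, 80, 0, 0, -0.008],
  [4, 3, 100, 0, 0, -0.008],
  [4, 3, 110, 0, 0, -0.008],
  [4, 3, 110, 0, 0, -0.008],
])

```text
time_s: 37.4
ee_pos: [0.376, 0.319, 0.0695]
tool_rot: [[-0.971, 0.241, -0.001], [0.241, 0.971, -0.001], [0.0, -0.002, -1.0]]
force: [0.0, 0.7, -0.1]
gripper_width: 0.0856
```

step_arm([
  [0, 0, 0, 0, 0, 0],
  [0, 0, 0, 0, 0, 0],
  [0, 0, 0, 0, 0, 0],
])

```text
time_s: 37.7
ee_pos: [0.3768, 0.3201, 0.0712]
tool_rot: [[-0.971, 0.24, 0.001], [0.24, 0.971, 0.002], [-0.001, 0.002, -1.0]]
force: [1.0, -0.5, 0.6]
gripper_width: 0.0851
```

```bash
python3 look.py tg2 376 319 60 35;python3 -c "
from h import *
plan(376,319,0,166)"
```

```text
37.8 [376.6 319.8  70.8] yaw 166.09 F [-0.1 -0.1 -0.1] T [-0.02  0.01  0.03] w 85.3
PLAN [ 0.4 -1.  70.8] [0.0012 0.0003 0.0016] rows>= 1.4
 37.8 [376.6 319.8  70.8] yaw 166.09 F [-0.1 -0.1 -0.1] T [-0.02  0.01  0.03] w 85.3
```

View pics/tg2.png

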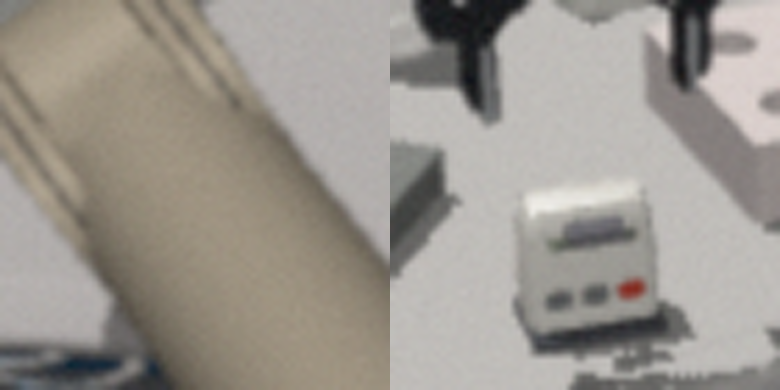

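```bash
python3 -c "
from h import *
o=np.floor(proj('scene',[.376,.319,.060]))
f=lambda P:np.round((proj('scene',P)-o+35)*390/70+[390,0])
for z in (.0,.062,.1,.11,.12): print(z,f([.376,.319,z]))
for sx in (-1,1):
  th=np.radians(-14); y=np.array([-np.sin(th),np.cos(th),0]); x=np.array([np.cos(th),np.sin(th),0])
  print('pad',f(np.array([.3766,.3198,.109])+sx*y*.0425),'top front/back corner',f(np.array([.376,.319,.062])+sx*y*.031-x*.017),f(np.array([.376,.319,.062])+sx*y*.031+x*.018),'foot front',f(np.array([.376,.319,.0])+sx*y*.032-x*.026))
print('key',f(np.array([.376,.319,.055])-x*.025))
"
```

```text
0.0 [593. 311.]
0.062 [589. 195.]
0.1 [588. 122.]
0.11 [587. 102.]
0.12 [586.  83.]
pad [675.  90.] top front/back corner [665. 202.] [643. 166.] foot front [675. 328.]
pad [493. 119.] top front/back corner [533. 224.] [514. 187.] foot front [540. 352.]
key [605. 235.]
```

step_arm([
  [-2, 2, 0, 0, 0, 0],
  [-2, 2, 20, 0, 0, 0],
  [-2, 2, 40, 0, 0, 0],
  [-2, 2, 50, 0, 0, 0],
  [-2, 2, 50, 0, 0, 0],
])

```text
time_s: 38.3
ee_pos: [0.3782, 0.3203, 0.0191]
tool_rot: [[-0.971, 0.24, -0.001], [0.24, 0.971, -0.002], [0.001, -0.002, -1.0]]
force: [0.6, 0.8, 0.2]
gripper_width: 0.0853
```

step_arm([
  [0, 0, 6, 0, 0, 0],
  [0, 0, 14, 0, 0, 0],
  [0, 0, 14, 0, 0, 0],
  [0, 0, 14, 0, 0, 0],
])

```text
time_s: 38.7
ee_pos: [0.3788, 0.3209, 0.0062]
tool_rot: [[-0.971, 0.24, -0.0], [0.24, 0.971, 0.0], [0.0, 0.0, -1.0]]
force: [0.7, 0.3, 0.5]
gripper_width: 0.0856
```

```bash
python3 look.py tg3 376 319 60 35
```

```text
38.8 [378.9 321.1   6.5] yaw 166.09 F [ 0.8  0.1 -0.6] T [-0.03 -0.04 -0.  ] w 85.3
```

View pics/tg3.png

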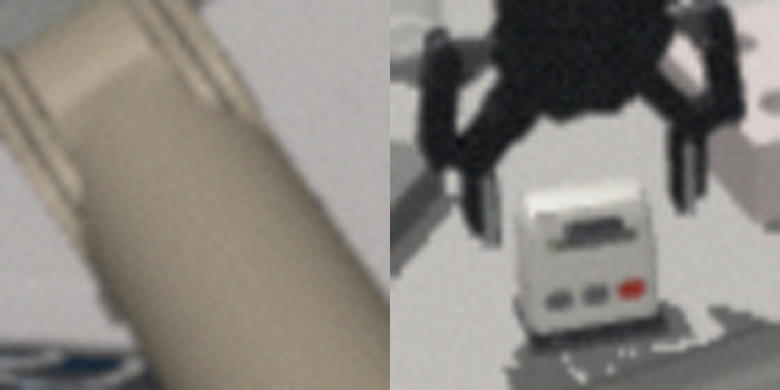

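step_arm([
  [0, 0, 4, 0, 0, 0],
  [0, 0, 8, 0, 0, 0],
  [0, 0, 8, 0, 0, 0],
])

```text
time_s: 39.1
ee_pos: [0.3784, 0.3207, -0.0024]
tool_rot: [[-0.971, 0.24, -0.001], [0.24, 0.971, -0.001], [0.0, -0.001, -1.0]]
force: [0.2, 0.3, 0.7]
gripper_width: 0.0856
```

step_arm([
  [0, 0, 0, 0, 0, 0],
  [0, 0, 0, 0, 0, 0],
  [0, 0, 0, 0, 0, 0],
  [0, 0, 0, 0, 0, 0],
  [0, 0, 0, 0, 0, 0],
], jaw=0.5, force=30)

```text
time_s: 39.6
ee_pos: [0.3789, 0.3212, -0.0014]
tool_rot: [[-0.971, 0.24, 0.0], [0.24, 0.971, 0.001], [-0.0, 0.001, -1.0]]
force: [-1.4, -0.6, 5.5]
gripper_width: 0.0596
```

```bash
python3 look.py tg4 376 319 60 35
```

```text
39.7 [378.9 321.2  -1.4] yaw 166.08 F [-2.2 -0.8  5.4] T [-0.19  0.28 -0.1 ] w 59.2
```

View pics/tg4.png

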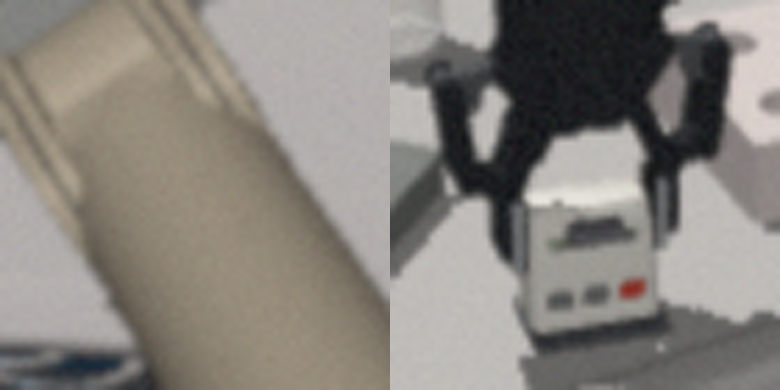

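step_arm([
  [0, 0, -20, 0, 0, 0],
  [0, 0, -50, 0, 0, 0],
  [0, 0, -90, 0, 0, 0],
  [0, 0, -100, 0, 0, 0],
  [0, 0, -100, 0, 0, 0],
])

```text
time_s: 40.2
ee_pos: [0.3792, 0.3216, 0.099]
tool_rot: [[-0.971, 0.24, 0.001], [0.24, 0.971, 0.002], [-0.001, 0.003, -1.0]]
force: [1.5, -0.6, -4.8]
gripper_width: 0.0594
```

```bash
python3 -c "
from h import *
plan(500.7,414.3,98,219)"; python3 look.py tg5 378 320 130 35
```

```text
PLAN [-95.7 119.1   1.4] [ 0.002   0.0018 -0.9233] rows>= 6.2
 40.2 [379.2 321.6  99. ] yaw 166.1 F [ 1.5 -0.6 -4.8] T [ 0.03 -0.04 -0.01] w 59.4
 40.3 [378.  320.4  96.7] yaw 166.1 F [-0.8  0.4 -4. ] T [ 0.02 -0.03 -0.  ] w 59.4
```

View pics/tg5.png

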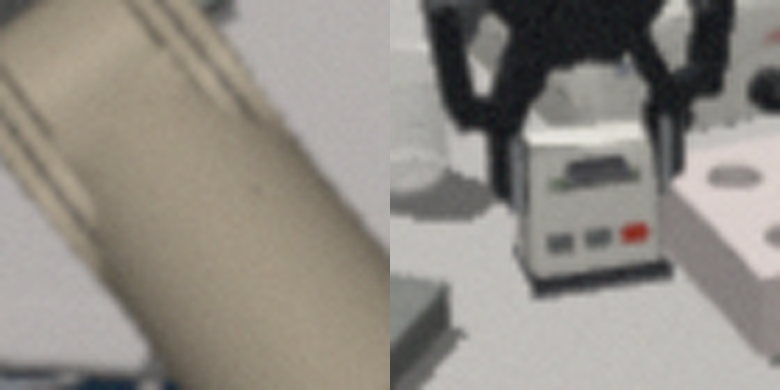

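step_arm([
  [-96, 119, 0, 0, 0, -0.923],
  [-96, 119, 0, 0, 0, -0.923],
  [-96, 119, 0, 0, 0, -0.923],
  [-96, 119, 0, 0, 0, -0.923],
  [-96, 119, 0, 0, 0, -0.923],
])

```text
time_s: 40.8
ee_pos: [0.5005, 0.4127, 0.0936]
tool_rot: [[-0.871, -0.491, -0.003], [-0.491, 0.871, -0.005], [0.005, -0.003, -1.0]]
force: [-0.4, -0.9, -3.4]
gripper_width: 0.059
```

```bash
python3 -c "
from h import *
plan(500.7,414.3,98,219)"
```

```text
PLAN [-1.   1.3 -4.4] [-0.0021 -0.0055 -0.1675] rows>= 1.1
 40.8 [500.5 412.7  93.6] yaw -150.6 F [-0.4 -0.9 -3.4] T [-0.03  0.06  0.01] w 59.0
```

step_arm([
  [0, 0, 0, 0, 0, -0.1],
  [0, 0, 0, 0, 0, -0.155],
  [0, 0, 0, 0, 0, -0.155],
  [0, 0, 0, 0, 0, -0.155],
  [0, 0, 0, 0, 0, -0.155],
])

```text
time_s: 41.3
ee_pos: [0.5002, 0.4131, 0.0972]
tool_rot: [[-0.79, -0.614, -0.001], [-0.614, 0.79, -0.001], [0.001, -0.0, -1.0]]
force: [0.8, -0.6, -4.3]
gripper_width: 0.0591
```

step_arm([
  [0, 0, 0, 0, 0, 0],
  [0, 0, 0, 0, 0, 0],
  [0, 0, 0, 0, 0, 0],
  [0, 0, 0, 0, 0, 0],
  [0, 0, 0, 0, 0, 0],
])

```text
time_s: 41.8
ee_pos: [0.5006, 0.4134, 0.0983]
tool_rot: [[-0.789, -0.615, 0.0], [-0.615, 0.789, 0.0], [-0.0, 0.0, -1.0]]
force: [0.3, 0.2, -4.8]
gripper_width: 0.0593
```

```bash
python3 -c "
from h import *
plan(500.7,414.3,23.5,219)"; python3 look.py ts1 500 420 80 45
```

```text
PLAN [-0.6  0.6 74.8] [ 0.0001  0.0002 -0.0185] rows>= 1.5
 41.8 [500.6 413.4  98.3] yaw -142.06 F [ 0.3  0.2 -4.8] T [-0.01 -0.08 -0.  ] w 59.3
 41.9 [500.5 413.4  98.2] yaw -142.06 F [-1.  -0.2 -3.5] T [-0.01  0.04 -0.03] w 58.8
```

View pics/ts1.png

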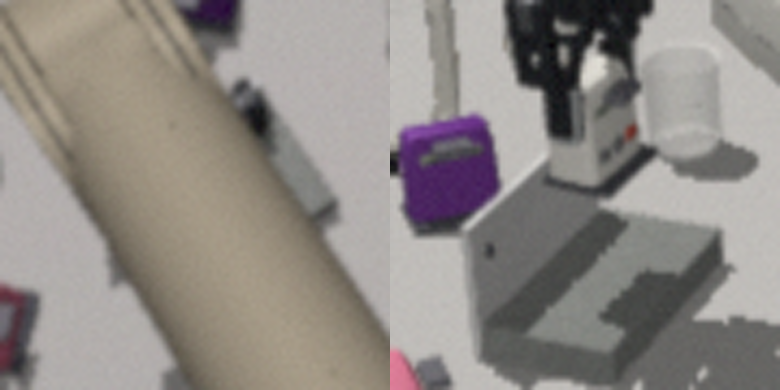

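step_arm([
  [0, 0, 30, 0, 0, -0.018],
  [0, 0, 60, 0, 0, -0.018],
  [0, 0, 69, 0, 0, -0.018],
  [0, 0, 69, 0, 0, -0.018],
  [0, 0, 69, 0, 0, -0.018],
])

```text
time_s: 42.4
ee_pos: [0.5013, 0.4139, 0.0305]
tool_rot: [[-0.778, -0.629, 0.001], [-0.629, 0.778, 0.001], [-0.002, 0.0, -1.0]]
force: [-0.3, 0.4, -3.6]
gripper_width: 0.0593
```

step_arm([
  [0, 0, 0, 0, 0, 0],
  [0, 0, 0, 0, 0, 0],
  [0, 0, 0, 0, 0, 0],
  [0, 0, 0, 0, 0, 0],
])

```text
time_s: 42.8
ee_pos: [0.5007, 0.4135, 0.0296]
tool_rot: [[-0.777, -0.629, 0.0], [-0.629, 0.777, 0.0], [-0.001, 0.0, -1.0]]
force: [-0.4, 0.2, -4.2]
gripper_width: 0.0593
```

```bash
python3 look.py ts2 500 420 50 35; python3 -c "
from h import *
o=np.floor(proj('scene',[.5,.42,.050])); f=lambda P:np.round((proj('scene',P)-o+35)*390/70+[390,0])
x=np.array([.777,.629,0]);y=np.array([-.629,.777,0])
for nm,a,b,z in (('deck f L',602,85,25),('deck f R',602,-71,25),('plate L top',690,85,90),('plate R top',690,-71,90),('plate L bot',690,85,25),('plate R bot',690,-71,25)):
  print(nm,f((a*x+b*y)/1000+[0,0,z/1000]))
"
```

```text
42.9 [500.6 413.4  29.4] yaw -141.03 F [-0.2 -0.  -3.6] T [-0.11 -0.05 -0.01] w 58.9
deck f L [619. 339.]
deck f R [760. 179.]
plate L top [434. 182.]
plate R top [593.  37.]
plate L bot [447. 306.]
plate R bot [602. 151.]
```

View pics/ts2.png

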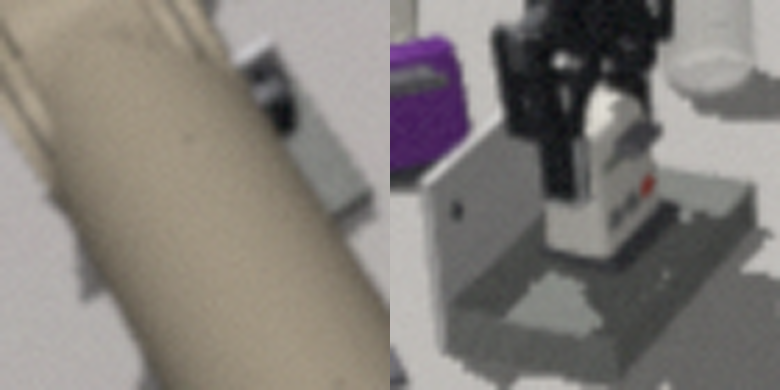

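step_arm([
  [0, 0, 3, 0, 0, 0],
  [0, 0, 4.5, 0, 0, 0],
  [0, 0, 4.5, 0, 0, 0],
  [0, 0, 4.5, 0, 0, 0],
])

```text
time_s: 43.3
ee_pos: [0.501, 0.4139, 0.0253]
tool_rot: [[-0.777, -0.629, 0.001], [-0.629, 0.777, 0.001], [-0.001, 0.0, -1.0]]
force: [1.3, 2.4, 2.7]
gripper_width: 0.0593
```

step_arm([
  [-5, 0, 0, 0, 0, 0],
  [-10, 0, 0, 0, 0, 0],
  [-12, 0, 0, 0, 0, 0],
  [-12, 0, 0, 0, 0, 0],
])

```text
time_s: 43.7
ee_pos: [0.5099, 0.4209, 0.0244]
tool_rot: [[-0.777, -0.629, -0.0], [-0.629, 0.777, -0.0], [0.001, -0.0, -1.0]]
force: [-1.6, -0.8, 0.5]
gripper_width: 0.0592
```

step_arm([
  [-2, 0, 0, 0, 0, 0],
  [-4, 0, 0, 0, 0, 0],
  [-4, 0, 0, 0, 0, 0],
])

```text
time_s: 44.0
ee_pos: [0.5132, 0.4236, 0.0246]
tool_rot: [[-0.777, -0.629, 0.0], [-0.629, 0.777, 0.0], [-0.0, -0.0, -1.0]]
force: [-0.8, -1.3, 0.2]
gripper_width: 0.0586
```

step_arm([
  [-2, 0, 0, 0, 0, 0],
  [-3, 0, 0, 0, 0, 0],
  [-3, 0, 0, 0, 0, 0],
])

```text
time_s: 44.3
ee_pos: [0.5155, 0.4255, 0.0247]
tool_rot: [[-0.777, -0.629, 0.0], [-0.629, 0.777, 0.0], [-0.0, 0.0, -1.0]]
force: [-1.3, -1.4, -0.8]
gripper_width: 0.0587
```

step_arm([
  [-1, 0, 0, 0, 0, 0],
  [-2, 0, 0, 0, 0, 0],
  [-2, 0, 0, 0, 0, 0],
])

```text
time_s: 44.6
ee_pos: [0.517, 0.4267, 0.0247]
tool_rot: [[-0.777, -0.629, 0.0], [-0.629, 0.777, 0.0], [-0.0, 0.0, -1.0]]
force: [-0.6, -0.8, -1.7]
gripper_width: 0.0588
```

step_arm([
  [-1, 0, 0, 0, 0, 0],
  [-2, 0, 0, 0, 0, 0],
  [-2, 0, 0, 0, 0, 0],
])

```text
time_s: 44.9
ee_pos: [0.5186, 0.428, 0.0247]
tool_rot: [[-0.777, -0.629, 0.0], [-0.629, 0.777, 0.0], [-0.0, 0.0, -1.0]]
force: [-0.8, -0.7, -0.7]
gripper_width: 0.059
```

```bash
python3 look.py ts3 510 425 50 30
```

```text
45.0 [518.5 427.9  24.7] yaw -141.02 F [-1.3 -0.7 -0.6] T [-0.12  0.15 -0.01] w 58.7
```

View pics/ts3.png

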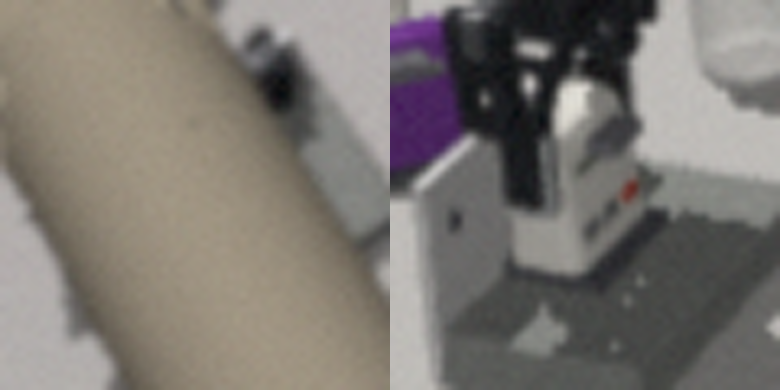

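Very near the plate. I'll keep sliding in small steps until the force rises.

step_arm([
  [-1, 0, 0, 0, 0, 0],
  [-2, 0, 0, 0, 0, 0],
  [-2, 0, 0, 0, 0, 0],
])

```text
time_s: 45.3
ee_pos: [0.5201, 0.4292, 0.0247]
tool_rot: [[-0.777, -0.629, 0.0], [-0.629, 0.777, 0.0], [-0.0, 0.0, -1.0]]
force: [-1.0, -0.6, -1.6]
gripper_width: 0.0592
```

step_arm([
  [-1, 0, 0, 0, 0, 0],
  [-2, 0, 0, 0, 0, 0],
  [-2, 0, 0, 0, 0, 0],
])

```text
time_s: 45.6
ee_pos: [0.5216, 0.4304, 0.0247]
tool_rot: [[-0.777, -0.629, -0.0], [-0.629, 0.777, 0.0], [0.0, 0.0, -1.0]]
force: [-1.2, -0.5, -1.1]
gripper_width: 0.0593
```

step_arm([
  [-1, 0, 0, 0, 0, 0],
  [-2, 0, 0, 0, 0, 0],
  [-2, 0, 0, 0, 0, 0],
])

```text
time_s: 45.9
ee_pos: [0.522, 0.4309, 0.0242]
tool_rot: [[-0.778, -0.629, -0.002], [-0.629, 0.778, -0.002], [0.003, 0.0, -1.0]]
force: [-5.7, -4.9, 0.4]
gripper_width: 0.0591
```

step_arm([
  [0.3, 0, 0.5, 0, 0, 0],
  [0.3, 0, 1, 0, 0, 0],
  [0.3, 0, 1, 0, 0, 0],
])

```text
time_s: 46.2
ee_pos: [0.5223, 0.4312, 0.024]
tool_rot: [[-0.778, -0.629, -0.001], [-0.629, 0.778, -0.0], [0.001, 0.001, -1.0]]
force: [-5.7, -3.5, 3.3]
gripper_width: 0.059
```

step_arm([
  [0, 0, 0, 0, 0, 0],
  [0, 0, 0, 0, 0, 0],
  [0, 0, 0, 0, 0, 0],
  [0, 0, 0, 0, 0, 0],
  [0, 0, 0, 0, 0, 0],
], jaw=1.0)

```text
time_s: 46.7
ee_pos: [0.523, 0.4316, 0.0238]
tool_rot: [[-0.777, -0.629, 0.0], [-0.629, 0.777, 0.0], [-0.0, 0.0, -1.0]]
force: [-0.0, -0.8, 0.4]
gripper_width: 0.0855
```

```bash
python3 look.py ts4 510 425 50 30
```

```text
46.8 [522.9 431.5  23.7] yaw -141.03 F [-0.6 -0.1  0.2] T [-0.02 -0.01 -0.02] w 85.5
```

View pics/ts4.png

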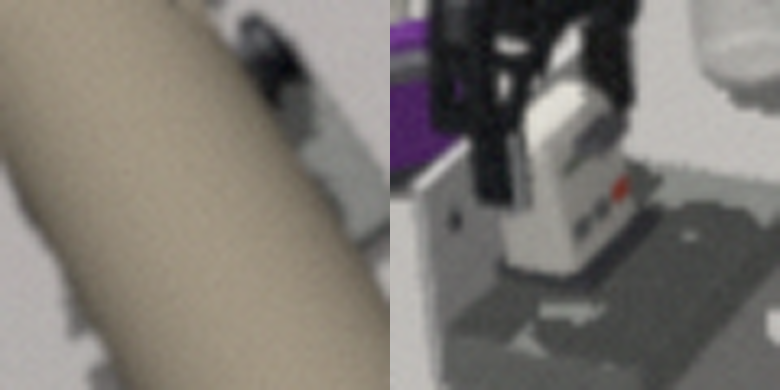

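step_arm([
  [0, 0, -20, 0, 0, 0],
  [0, 0, -50, 0, 0, 0],
  [0, 0, -90, 0, 0, 0],
  [0, 0, -110, 0, 0, 0],
  [0, 0, -110, 0, 0, 0],
])

```text
time_s: 47.3
ee_pos: [0.5245, 0.4326, 0.1377]
tool_rot: [[-0.778, -0.629, 0.004], [-0.629, 0.778, 0.004], [-0.006, 0.001, -1.0]]
force: [0.4, 0.0, 0.3]
gripper_width: 0.0853
```

step_arm([
  [40, 0, 0, 0, 0, 0],
  [75, 0, 0, 0, 0, 0],
  [75, 0, 0, 0, 0, 0],
  [75, 0, 0, 0, 0, 0],
  [75, 0, 0, 0, 0, 0],
], jaw=0)

```text
time_s: 47.8
ee_pos: [0.465, 0.3848, 0.1335]
tool_rot: [[-0.777, -0.629, 0.0], [-0.629, 0.777, 0.0], [-0.0, -0.0, -1.0]]
force: [-0.0, -0.4, 0.8]
gripper_width: 0.0125
```

step_arm([
  [0, 0, 0, 0, 0, 0],
  [0, 0, 0, 0, 0, 0],
  [0, 0, 0, 0, 0, 0],
  [0, 0, 0, 0, 0, 0],
])

```text
time_s: 48.2
ee_pos: [0.4647, 0.3844, 0.1336]
tool_rot: [[-0.777, -0.629, 0.0], [-0.629, 0.777, -0.0], [0.0, -0.0, -1.0]]
force: [0.1, -0.8, -0.1]
gripper_width: -0.0
```

```bash
python3 look.py tk1 500 425 70 35; python3 -c "
from h import *
x=np.array([.777,.629]);y=np.array([-.629,.777]); p=np.array(arm.sense()['ee_pos'][:2])*1000; print('xp,yp',p@x,p@y); plan(p[0],p[1],43,219)"
```

```text
48.3 [464.6 384.3 133.6] yaw -141.03 F [-0.8 -0.1 -0.1] T [-0.03  0.02 -0.04] w -0.2
xp,yp 602.708711652183 6.342754093912731
PLAN [-0.  -0.  90.6] [ 0.     -0.     -0.0005] rows>= 1.8
 48.3 [464.6 384.3 133.6] yaw -141.03 F [-0.8 -0.1 -0.1] T [-0.03  0.02 -0.04] w -0.2
```

View pics/tk1.png

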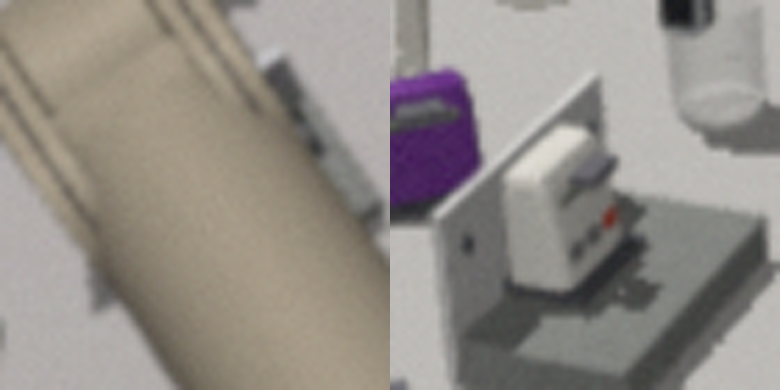

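step_arm([
  [0, 0, 40, 0, 0, 0],
  [0, 0, 80, 0, 0, 0],
  [0, 0, 90, 0, 0, 0],
  [0, 0, 90, 0, 0, 0],
  [0, 0, 90, 0, 0, 0],
])

```text
time_s: 48.8
ee_pos: [0.4655, 0.3849, 0.0455]
tool_rot: [[-0.778, -0.629, 0.002], [-0.629, 0.778, 0.002], [-0.002, 0.0, -1.0]]
force: [0.1, 0.2, 0.9]
gripper_width: -0.0005
```

```bash
python3 look.py tk2 500 415 70 28; python3 -c "
from h import *
o=np.floor(proj('scene',[.5,.415,.07])); f=lambda P:np.round((proj('scene',P)-o+28)*390/56+[390,0])
s=np.array(arm.sense()['ee_pos'])
for z in (.02,.03,.04): print(z,f(s+[0,0,z]))
x=np.array([.777,.629,0]);y=np.array([-.629,.777,0])
for a in (645,650): print('key',a,f((a*x+6.4*y)/1000+[0,0,.08]))
"
```

```text
48.9 [465.7 385.2  45.9] yaw -141.03 F [ 0.2  0.2 -0.4] T [-0.    0.05 -0.  ] w 0.1
0.02 [702. 222.]
0.03 [701. 199.]
0.04 [699. 175.]
key 645 [603. 173.]
key 650 [591. 171.]
```

View pics/tk2.png

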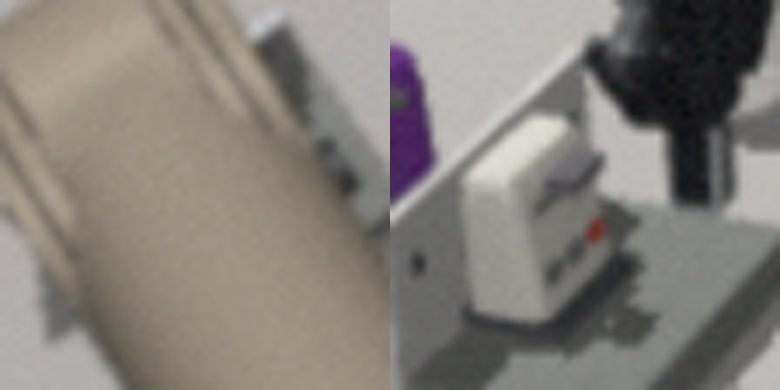

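step_arm([
  [-8, 0, 3, 0, 0, 0],
  [-16, 0, 3, 0, 0, 0],
  [-24, 0, 3, 0, 0, 0],
  [-30, 0, 3, 0, 0, 0],
  [-30, 0, 3, 0, 0, 0],
])

```text
time_s: 49.4
ee_pos: [0.4886, 0.4036, 0.0406]
tool_rot: [[-0.777, -0.629, 0.0], [-0.629, 0.777, 0.0], [-0.0, -0.0, -1.0]]
force: [-0.5, -0.2, -0.5]
gripper_width: -0.0
```

step_arm([
  [-2, 0, 0, 0, 0, 0],
  [-4, 0, 0, 0, 0, 0],
  [-4, 0, 0, 0, 0, 0],
])

```text
time_s: 49.7
ee_pos: [0.4911, 0.4057, 0.0407]
tool_rot: [[-0.777, -0.629, 0.0], [-0.629, 0.777, 0.0], [-0.0, 0.0, -1.0]]
force: [-0.5, -1.0, -0.2]
gripper_width: 0.0
```

```bash
python3 look.py tk3 500 415 70 28
```

```text
49.8 [490.9 405.6  40.7] yaw -141.03 F [ 1.  -0.8 -0.6] T [-0.03 -0.02 -0.02] w -0.0
```

View pics/tk3.png

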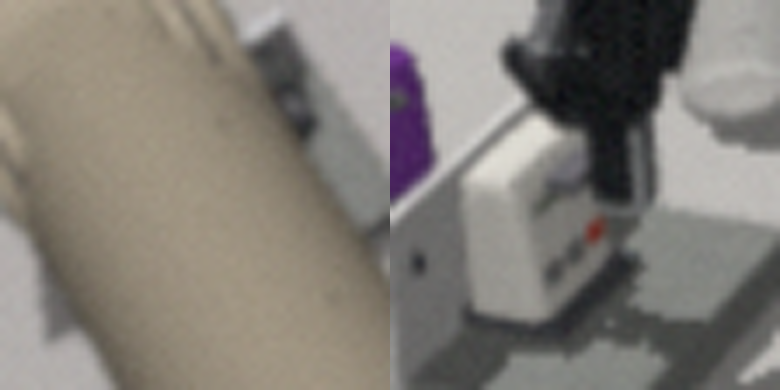

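step_arm([
  [-2, 0, 0, 0, 0, 0],
  [-4, 0, 0, 0, 0, 0],
  [-4, 0, 0, 0, 0, 0],
])

```text
time_s: 50.1
ee_pos: [0.4941, 0.4082, 0.0407]
tool_rot: [[-0.777, -0.629, -0.0], [-0.629, 0.777, -0.0], [0.0, 0.0, -1.0]]
force: [-0.4, -0.5, 1.1]
gripper_width: 0.0004
```

step_arm([
  [-1, 0, 0, 0, 0, 0],
  [-2, 0, 0, 0, 0, 0],
  [-2, 0, 0, 0, 0, 0],
])

```text
time_s: 50.4
ee_pos: [0.4956, 0.4094, 0.0407]
tool_rot: [[-0.777, -0.629, -0.0], [-0.629, 0.777, -0.0], [0.0, 0.0, -1.0]]
force: [-2.6, -1.7, 2.0]
gripper_width: 0.0
```

step_arm([
  [-1, 0, 0, 0, 0, 0],
  [-2, 0, 0, 0, 0, 0],
  [-2, 0, 0, 0, 0, 0],
])

```text
time_s: 50.7
ee_pos: [0.4972, 0.4106, 0.0407]
tool_rot: [[-0.777, -0.629, -0.0], [-0.629, 0.777, -0.0], [0.0, 0.0, -1.0]]
force: [-3.0, -2.2, 1.6]
gripper_width: 0.0
```

step_arm([
  [-1, 0, 0, 0, 0, 0],
  [-1.5, 0, 0, 0, 0, 0],
  [-1.5, 0, 0, 0, 0, 0],
])

```text
time_s: 51.0
ee_pos: [0.4978, 0.4111, 0.0406]
tool_rot: [[-0.777, -0.629, -0.001], [-0.629, 0.777, -0.001], [0.002, 0.0, -1.0]]
force: [-6.2, -4.7, 6.1]
gripper_width: 0.0
```

step_arm([
  [-1, 0, 0, 0, 0, 0],
  [-1.5, 0, 0, 0, 0, 0],
  [-1.5, 0, 0, 0, 0, 0],
])

```text
time_s: 51.3
ee_pos: [0.4979, 0.4113, 0.0406]
tool_rot: [[-0.777, -0.629, -0.004], [-0.629, 0.777, -0.002], [0.004, 0.0, -1.0]]
force: [-11.6, -9.0, 8.8]
gripper_width: 0.0004
```

```bash
python3 look.py tk4 500 415 70 28
```

```text
51.4 [497.9 411.3  40.6] yaw -141.03 F [-11.5  -7.6  10.6] T [-1.76  2.3  -0.06] w 0.2
```

View pics/tk4.png

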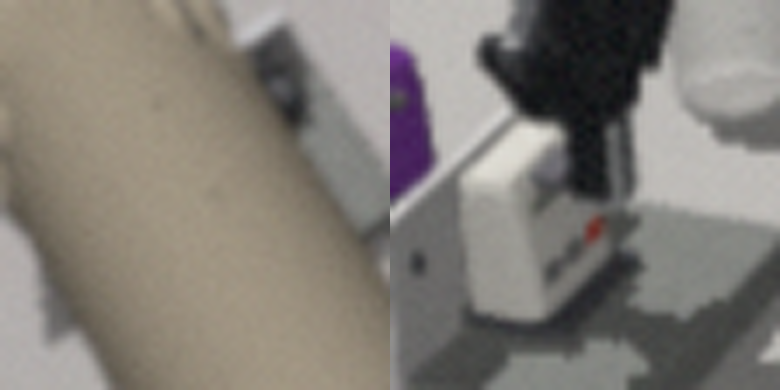

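step_arm([
  [3, 0, 0, 0, 0, 0],
  [10, 0, 0, 0, 0, 0],
  [25, 0, 0, 0, 0, 0],
  [45, 0, 0, 0, 0, 0],
  [45, 0, 0, 0, 0, 0],
])

```text
time_s: 51.9
ee_pos: [0.4634, 0.3832, 0.0406]
tool_rot: [[-0.778, -0.629, -0.0], [-0.629, 0.778, 0.0], [0.0, 0.0, -1.0]]
force: [0.7, -0.4, 0.2]
gripper_width: -0.0001
```

step_arm([
  [0, 0, -40, 0, 0, 0],
  [0, 0, -90, 0, 0, 0],
  [0, 0, -140, 0, 0, 0],
  [0, 0, -170, 0, 0, 0],
  [0, 0, -170, 0, 0, 0],
])

```text
time_s: 52.4
ee_pos: [0.467, 0.3861, 0.2162]
tool_rot: [[-0.778, -0.629, 0.007], [-0.629, 0.778, 0.007], [-0.009, 0.001, -1.0]]
force: [0.3, 0.3, -0.2]
gripper_width: 0.0
```

```bash
python3 look.py tk5 500 415 70 35; python3 -c "
from h import *
plan(480,20,240,120)"
```

```text
52.5 [465.  384.8 211.1] yaw -141.02 F [-0.6  0.2 -0.5] T [-0.    0.02  0.01] w 0.2
PLAN [ 217.8 -293.   -29.5] [2.0000e-03 1.2000e-03 1.7276e+00] rows>= 11.5
 52.5 [465.  384.8 211.1] yaw -141.02 F [-0.6  0.2 -0.5] T [-0.    0.02  0.01] w 0.2
```

View pics/tk5.png

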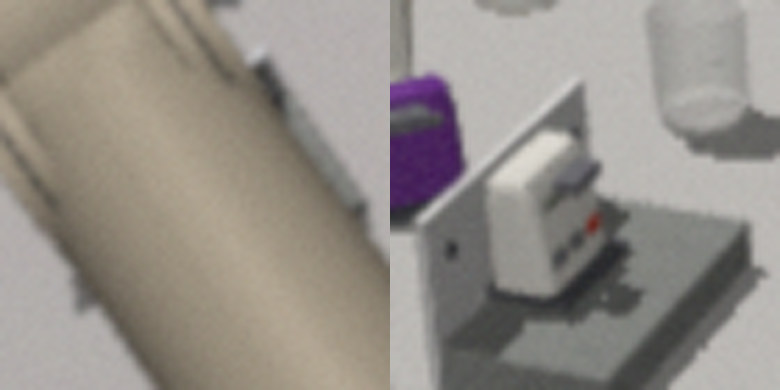

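step_arm([
  [218, -293, -30, 0, 0, 0.9],
  [218, -293, -30, 0, 0, 0.9],
  [218, -293, -30, 0, 0, 0.9],
  [218, -293, -30, 0, 0, 0.9],
  [218, -293, -30, 0, 0, 0.9],
])

```text
time_s: 53.0
ee_pos: [0.4739, 0.1333, 0.2297]
tool_rot: [[-0.997, 0.076, -0.002], [0.076, 0.997, -0.001], [0.002, -0.001, -1.0]]
force: [0.7, 0.6, -0.0]
gripper_width: -0.0
```

```bash
python3 -c "
from h import *
plan(480,60,240,140)"
```

```text
PLAN [-11.6 -72.6 -10.2] [-0.0014 -0.0012  0.6225] rows>= 4.2
 53.0 [473.9 133.3 229.7] yaw 175.67 F [ 0.7  0.6 -0. ] T [ 0.02 -0.06  0.02] w -0.0
```

step_arm([
  [-12, -70, -10, 0, 0, 0.3],
  [-12, -70, -10, 0, 0, 0.3],
  [-12, -70, -10, 0, 0, 0.3],
  [-12, -70, -10, 0, 0, 0.3],
  [-12, -70, -10, 0, 0, 0.3],
])

```text
time_s: 53.5
ee_pos: [0.4813, 0.066, 0.2402]
tool_rot: [[-0.934, 0.358, -0.001], [0.358, 0.934, -0.001], [0.001, -0.001, -1.0]]
force: [0.1, 1.0, 0.1]
gripper_width: -0.0001
```

Run:
```python
from h import *
say()
t=avg("top",6); s=avg("scene",6); np.save("t2.npy",t); np.save("s2.npy",s)
U=lambda a:np.clip(a,0,255).astype(np.uint8)
cv2.imwrite("pics/f_top.png",U(t)); cv2.imwrite("pics/f_sc.png",U(s))
a=cv2.resize(U(t)[175:265,340:440],(440,396),interpolation=cv2.INTER_CUBIC)
b=cv2.resize(U(s)[155:225,320:420],(560,396)[0:2],interpolation=cv2.INTER_CUBIC)[:, :360]
cv2.imwrite("pics/f_mill.png",np.hstack([a,cv2.resize(U(s)[155:230,320:395+20],(360,396),interpolation=cv2.INTER_CUBIC)]))
cv2.imwrite("pics/f_stand.png",cv2.resize(U(t)[185:265,155:245],None,fx=7,fy=7,interpolation=cv2.INTER_CUBIC))
```

```text
53.5 [481.3  66.  240.2] yaw 159.05 F [0.1 1.  0.1] T [ 0.02  0.02 -0.01] w -0.1
```

View pics/f_mill.png

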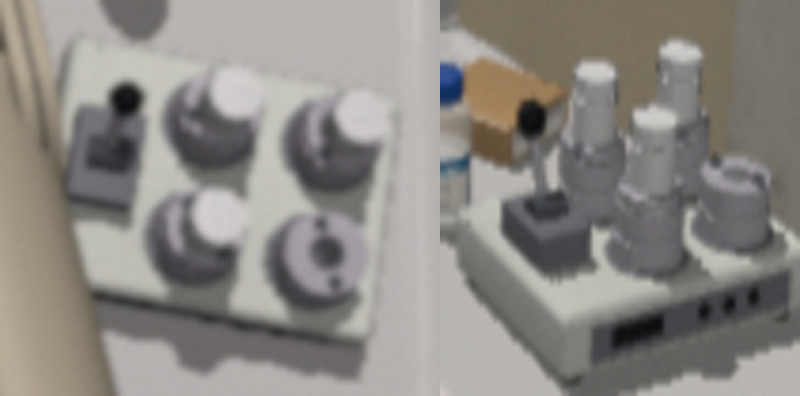

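View pics/f_stand.png

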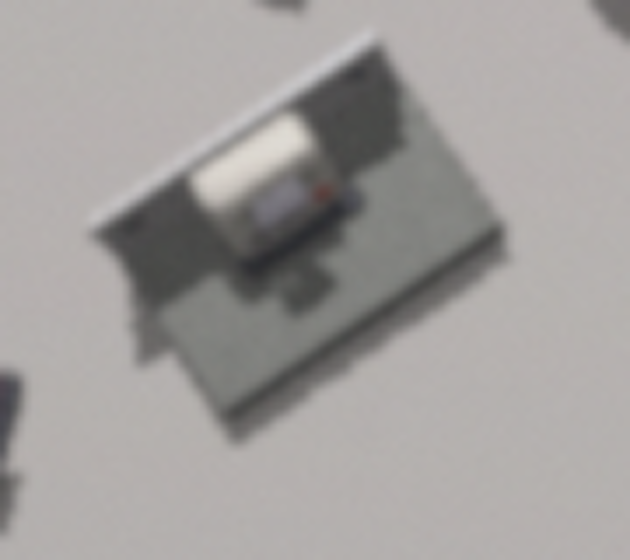

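View pics/f_sc.png

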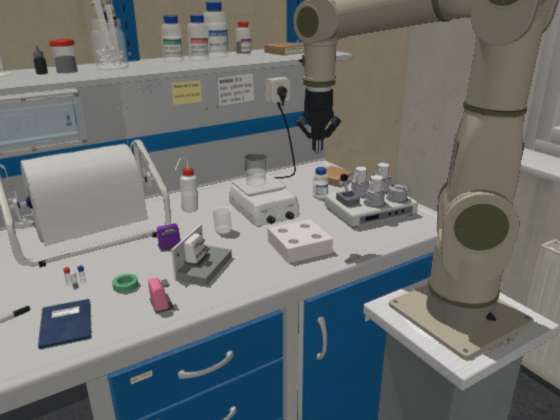

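Run:
```python
from h import *
t=np.load("t2.npy"); s=np.load("s2.npy")
def tri(a,b):
    A=[];B=[]
    for n,(u,v) in(("top",a),("scene",b)):
        c,p,R=cal(n); d=R@np.array([(u-c["cx"])/c["fx"],(v-c["cy"])/c["fy"],1.]); d/=np.linalg.norm(d); M=np.eye(3)-np.outer(d,d); A.append(M);B.append(M@p)
    return np.linalg.solve(sum(A),sum(B))*1000
def blob(im,p,r,dark):
    u,v=np.round(p).astype(int); w=im[v-r:v+r+1,u-r:u+r+1].mean(-1)
    m=np.clip(60-w,0,None) if dark else np.clip(w-np.percentile(w,60),0,None)
    yy,xx=np.mgrid[-r:r+1,-r:r+1]; return (u+(m*xx).sum()/m.sum(), v+(m*yy).sum()/m.sum())
x=np.array([.991,-.135]);y=np.array([.135,.991]); n1=np.array([500.9,-180.8])
e=n1+73*x+74*y; P=[e[0]/1000,e[1]/1000,.125]
a=blob(t,proj("top",P),5,True); b=blob(s,proj("scene",P),5,True)
print("ball expected",np.round(e,1),"px",proj("top",P),proj("scene",P),"found",np.round(a,1),np.round(b,1),np.round(tri(a,b),1))
for nm,c in(("n1",(500.9,-180.8)),("n3",(589,-192.1)),("n4",(577.2,-279.4))):
    for z in(.140,.146):
        print(nm,z,np.round(proj("top",[c[0]/1000,c[1]/1000,z]),1),np.round(proj("scene",[c[0]/1000,c[1]/1000,z]),1))
    # white top disc centroid in scene
    for cam,im in(("top",t),("scene",s)):
        u,v=np.round(proj(cam,[c[0]/1000,c[1]/1000,.140])).astype(int); r=9
        w=im[v-r:v+r+1,u-r:u+r+1].mean(-1); th=cv2.threshold(np.clip(w,0,255).astype(np.uint8),0,255,cv2.THRESH_OTSU)[0]
        m=(w>max(th,185)).astype(np.uint8); k,l,st,ce=cv2.connectedComponentsWithStats(m); j=np.argmin([np.hypot(*(ce[i]-r))-(st[i,4]>15)*50 for i in range(1,k)])+1 if k>1 else 0
        print("  ",cam,"white",np.round(ce[j]+[u-r,v-r],1),st[j])
```

```text
ball expected [ 583.2 -117.3] px [368.17272262 197.11854982] [343.47062188 177.07951095] found [368.1 197.6] [343.8 177.2] [ 581.6 -117.3  125.1]
n1 0.14 [389.7 223.5] [376.  176.7]
n1 0.146 [390.1 223.2] [376.1 174.9]
   top white [392.6 223.2] [  4   0  15  19 152]
   scene white [376.3 176.9] [ 5  7 10  4 28]
n3 0.14 [393.5 195.5] [360.5 167.9]
n3 0.146 [394. 195.] [360.6 166.2]
   top white [396.2 196. ] [  3   2  16  17 161]
   scene white [360.9 168. ] [ 5  8  9  3 22]
n4 0.14 [422.2 200.9] [382.9 164.1]
n4 0.146 [422.7 200.5] [383.  162.4]
   top white [422.6 200.3] [  4   3  12  11 108]
   scene white [382.9 164.2] [ 5  8  9  3 21]
```

```bash
python3 -c "
from station import arm
print(arm.job_done()); print(arm.sense()['time_s'])"
```

```text
the job is handed in; nothing more can be done
None
the job is handed in; nothing more can be done
```

The job is finished and handed in at about 54 s of the 210 s allowed. It gave no verdict, so what follows is from my own checks.

- **Cups:** the three cups that were in the block are in spindles 1, 3 and 4; spindle 2 is empty. Each went all the way down. At release the gripper stood 43 mm higher than at pick-up, which is the seated height, and the cup tops in the scene image match 140 mm, not the 146 mm of a cup sitting on the dogs.
- **Lock lever:** it was pushed back until it hit its stop at about 7 N. Its ball was then measured at 125 mm height and within about 2 mm of the locked position.
- **Timer:** the white timer stands on the grey stand with its back against the stop plate. It was slid in until the plate pushed back with about 7.5 N, and its top edge is parallel to the plate in the top view. The display faces away from the plate.
- **Start key:** it was pressed about 5 mm to a hard stop (about 14 N) and let go. The last pictures show the timer still upright and flat.
- **Left alone:** I did not touch the bottle, the beaker or the coloured look-alikes. They looked unmoved in the last pictures, though I did not measure them.

**Disagreements:**
- The fingertips stood about 25 to 38 mm higher than the stated tool point, so I set the heights from the pictures and contact forces.
- The two cameras disagreed by up to 10 mm along the stand's length, so I placed the timer against the plate by force.
- Most of the cup-top centres in the top view came out up to 3 pixels off the expected spot. I put that down to glare, because the scene view agreed.

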